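# Turn the gel tray end for end and clamp it

### The job

The gel tray on the bench points the wrong way: slide it round end for end, flat on the worktop without lifting it and without disturbing the vial, the dropper bottle, the box of slides or the bench timer, and ease it gently into the casting clamp with its comb-bridge end towards the fixed end wall and its long side close along the back rail. Then push the sliding jaw up until the tray is tight against the end wall and the jaw's sprung pad is pressed about half-way in, not bottomed.

Things in the scene. Friction and masses are not known exactly. Their poses are not given: they have to be found in the camera images.
- tray: White open gel tray, 140 long (its x), 80 wide (y), 24 high, about 0.35 kg, loose on four rubber feet 2 high at x +-35, y +-22. Origin: centre of its underside, on the bench. Side walls 5 thick, inside width 70, inner floor 6 above the bench. Open well from x = -65 to +42: fingertips fit in and can push the walls from within. Its +x starts within 45 degrees of the opposite of the wanted way.
- bridge_end (a point): Middle of the tray's outer end face at its +x end, 13 above the bench. At this end a solid deck as high as the walls, the comb bridge, 28 long and full width, fills the tray (a row of small grey slots marks it).
- plain_end (a point): Middle of the tray's outer end face at its -x end, 13 above the bench: a plain wall 5 thick.
- clamp: Low aluminium casting clamp fixed to the bench, no floor, open at its front (-x). Origin: bench point under the middle of a correctly clamped tray, which has its own +x along the clamp's +y. Back rail: front face x = +42, 16 thick, 30 high, y -178 to +84. Fixed end wall: inner face y = +70, 14 thick, 42 high, x -42 to +58.
- jaw (a joint): Travel of the dark sliding jaw to the clamp's +y, in m: 0 (open) to 0.050; starts at 0 to 0.012. An upright plate, clamp x -38 to +36, 14 thick (clamp y -129 to -115 at travel 0), 44 high, on a carriage riding the back rail. Friction 8 N; stays where left; pushed from behind on its flat -y face. Its pad just touches a seated tray at 0.035.
- jaw_back (a point): Middle of the flat back (-y) face of the jaw plate, the face to push, 23 above the bench; clamp x = -1, clamp y = -129 + jaw travel.
- pad (a joint): Travel of the jaw's sprung pad back into the jaw, in m, 0 (free, standing 10 proud of the jaw plate) to 0.009 (bottomed); spring 0.9 N per mm, 4 N at half-way, so it registers the clamping force.
- pad_face (a point): Middle of the pad's front face (56 wide, 18 high), 13 above the bench; clamp y = -105 + jaw travel - pad travel.
- vial: Bystander: dark vial with white cap, 33 across, 73 high, loose, upright; origin under its centre.
- dropper: Bystander: small dropper bottle with white cap, 26 across, 66 high, loose, upright; origin under its centre.
- timer: Bystander: flat white bench timer, 62 by 66 by 18 high, loose; origin under its centre.
- slides: Bystander: open box of slides, 32 (x) by 82 (y) by 30 high, loose; origin under its centre. (Besides these, the photometer stands behind the work: its front is at world x = 0.58, from y = -0.06 to 0.3.)

How it is judged:
By the outcome, as a careful person would: the job done as asked, in the order asked, and still so for the second after the job is handed in, with the robot touching nothing.
It also fails if it takes over 70 s, if anything falls off the work surface, if the arm or the gripper's body presses on something with over 40 N, if the wrist force passes 120 N, or if a joint passes its speed limit or range.

### The arm

A 6-joint arm with a two-finger parallel gripper is mounted at the origin on a cart in front of the work surface, level with it; the furniture and walls round the work are solid. World frame = base frame: x ahead of the robot, y to its left, z up, the work surface at z = 0. Lengths are in m, angles in degrees, forces in N, time in s.
With the tool pointing down it reaches from about 0.35 to 0.875 m from the base axis. Payload 4.2 kg.
Tool frame: the origin (TCP) lies midway between the tips of the shut fingers; the grasp point (between the pads) lies 19 mm behind it (hold_point_z is the z of the grasp point in the tool frame, in m); z points along the fingers, y is the direction in which the jaws open and shut (so a half turn about z gives the same grasp; the last joint's range is limited). The gripper opens to 87 mm and grips with 3 to 60 N. Pads are 19 mm wide; open, the fingers measure 117 mm over their backs; the gripper's body (75 mm by 190 mm) begins 51 mm behind the grasp point.
Start: joints at [78.472, 22.042, 0.453, 0, -68.411, -14.817], TCP at [0.277, 0.56, 0.198] pointing down, gripper open.
Joint ranges: [-179.83, 179.83], [-69.29, 118.12], [-61.27, 80.66], [-181.25, 117.63], [-171.15, -9.14], [-177.46, 177.46]. Speed limits (degrees/s): [159.86, 159.86, 180, 180, 180, 180].

### API

Orientations are given as a 3x3 rotation matrix whose columns are the frame's x, y, z axes.
In Python, from station import * gives the robot as it stands. The module is installed in compiled form; this text tells all that it offers.
- The arm moves only by the tool jog_arm, never from a script. Its argument "moves" is a list of rows, each a list of 7 numbers: the closure, from -1 (fully open) to 1 (shut), then the shift along the tool's x, y, z in m, then the turn, a rotation vector about the tool's x, y, z in rad. In form: [[gripper, x, y, z, wx, wy, wz], ...]. A call has exactly 10 rows; each row is the pose to reach, as a shift and turn from the pose commanded when the call began, along the tool's axes at that moment; what a row does not reach only later rows make up. A row lasts 1/12 s, in which the tool goes at most 41.7 mm and 7.16 degrees, less where a joint would pass 70% of its speed; a pose out of reach is approached as far as the arm can. A call with a gripper value outside its range is refused whole. The fingers move at their own pace and stop on an object; the grip force is fixed at half the most. Time passes only in rows, so rows that repeat a pose let the fingers close, or fill a call up. It gives the time, the measured TCP pose, the force and the opening at its end, in the units of the state.
- sense(): the state, without advancing time (a new reading comes with each control period).
- capture(name): name is "scene" or "top" or "wrist"; returns a dict with "frame" (480x640x3 uint8, red, green, blue), "fov_y" (degrees; the focal length in pixels is half the picture's height over the tangent of half this angle, whatever the lens; pixels are square), "cx", "cy" (the principal point, pixels), "world_from_camera" (4x4, takes a point from camera to world coordinates). Camera axes: x right, y down, z forward; pixel columns grow to the right and rows downward; lengths in m; the calibration is good to about 2 mm. The wrist camera is an equidistant fisheye: a pixel r from the principal point sees the ray r / f radians off the axis. A picture is of the moment at which its call begins. There is no depth.
- finish_job(): hands the job in, once; it reports no verdict.
The state is a dict: "time_s": time; "joints": joint angles; "joint_velocities": joint speeds; "effort": joint torques, N m; "tcp_pos": TCP position; "ee_rot": TCP orientation; "wrist_force": force on the tool from outside, world axes, zero at the start; "moment": the same for the moment, N m; "gripper_width": opening from 0.0 (shut) to 1.0 (fully open).
Only numpy, scipy, OpenCV 4.12 (cv2) and the standard library are available. Lean on these libraries where they do the work, as an engineer would, in place of code of your own. Each camera call takes 0.05 s, during which the arm holds its last target.

## Working session

There is one attempt and no reset: what is moved stays moved. The work goes in short steps, Python scripts to look and compute and a tool call to move; the robot and the scene stay as the last step left them, time stands still between calls to the robot, and variables do not carry over. Pictures are saved under pics/ and viewed, and the job is handed in when it is done.

Besides the shell and the picture viewer there is one more tool, called after "Emit:" as a command line: name --pt "numbers of a row" for each row, then --argument value for the rest. jog_arm: Moves the arm, as the interface text tells. Its arguments: {"type":"object","properties":{"moves":{"type":"array"}},"required":["moves"]}

```bash
mkdir -p pics; python3 - <<'E'
from station import *
import cv2,numpy as np
s=sense();print(s)
for n in("scene","top","wrist"):
    c=capture(n);cv2.imwrite(f"pics/{n}0.png",c["frame"][:,:,::-1]);print(n,c["fov_y"],c["cx"],c["cy"],np.round(c["world_from_camera"],4).tolist())
    np.savez(f"pics/{n}0.npz",**c)
E
```

```text
{'time_s': 0.0, 'joints': array([ 7.84737106e+01,  2.20904069e+01,  3.80845025e-01, -3.03758866e-02,
       -6.84125433e+01, -1.48173996e+01]), 'joint_velocities': array([ 0.0449796 , -0.03986287, -0.00862305,  0.08819605,  0.09092786,
        0.10436991]), 'effort': array([-5.42220841e-04, -3.90659022e+01,  1.87399399e+01,  4.21969324e+00,
        1.09592066e-02, -1.96191199e-04]), 'tcp_pos': array([0.2770246 , 0.55951599, 0.1968671 ]), 'ee_rot': array([[ 8.96061545e-01, -4.43928915e-01, -9.08858964e-04],
       [-4.43929840e-01, -8.96059339e-01, -1.98960432e-03],
       [ 6.88513251e-05,  2.18627753e-03, -9.99997608e-01]]), 'wrist_force': array([ 0.73946524,  0.03249393, -0.44300902]), 'moment': array([0.00380219, 0.00738742, 0.01341781]), 'gripper_width': 0.9993966598972169}
scene 49.86432218893959 312.84324973950686 237.995563040208 [[0.8624, -0.2971, 0.4099, -0.017], [-0.506, -0.4813, 0.7158, -0.9686], [-0.0154, -0.8247, -0.5654, 0.7771], [0.0, 0.0, 0.0, 1.0]]
top 46.19361622671697 319.2527050903579 243.6637924972239 [[0.0057, -0.98, 0.1987, 0.2983], [-1.0, -0.0064, -0.003, -0.0556], [0.0042, -0.1987, -0.9801, 1.2205], [0.0, 0.0, 0.0, 1.0]]
wrist 65.70646984690485 315.35534661411094 234.16363611927827 [[-0.4432, -0.8571, -0.2626, 0.3499], [-0.8964, 0.4242, 0.1283, 0.5234], [0.0015, 0.2922, -0.9563, 0.3829], [0.0, 0.0, 0.0, 1.0]]
```

View pics/top0.png

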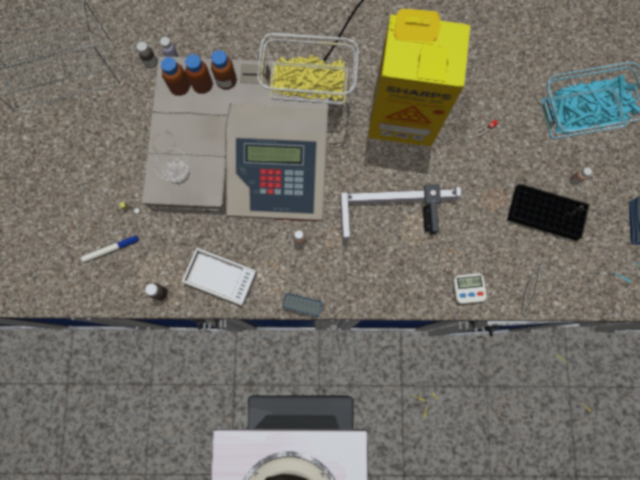

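View pics/scene0.png

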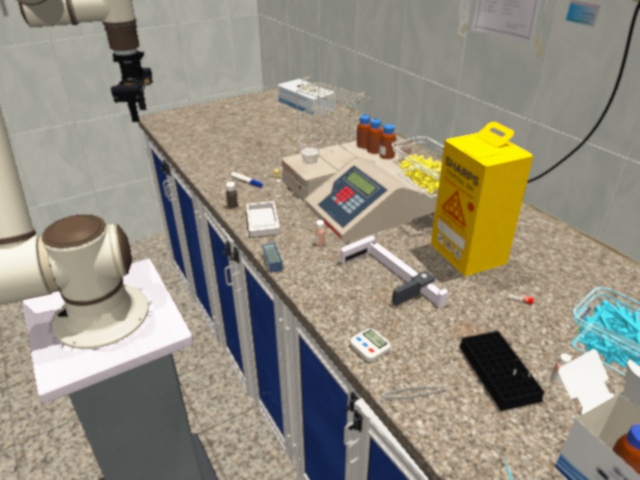

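View pics/wrist0.png

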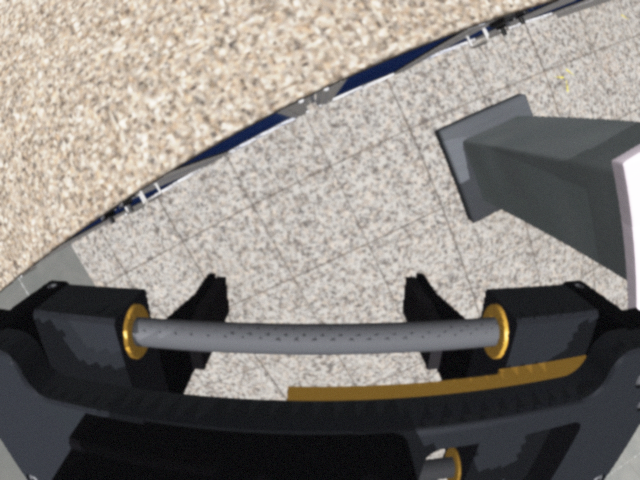

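```bash
python3 - <<'E'
import cv2
im=cv2.imread("pics/top0.png")
cv2.imwrite("pics/c1.png",cv2.resize(im[220:325,130:335],None,fx=3.9,fy=3.9,interpolation=cv2.INTER_CUBIC))
cv2.imwrite("pics/c2.png",cv2.resize(im[175:315,325:500],None,fx=4,fy=4,interpolation=cv2.INTER_CUBIC))
E
```

```text
(no output)
```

View pics/c1.png

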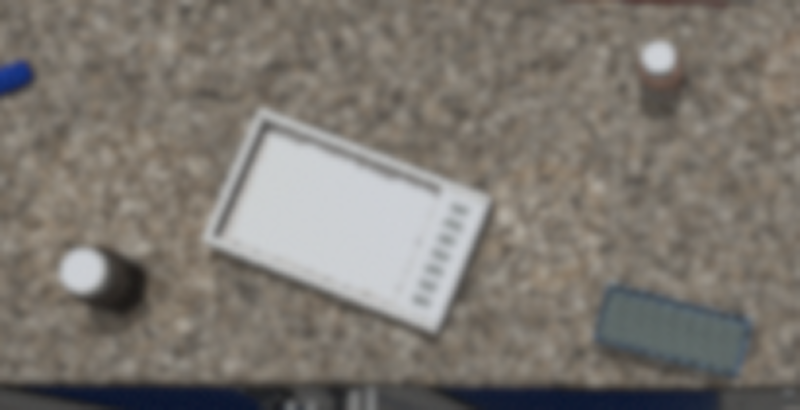

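View pics/c2.png

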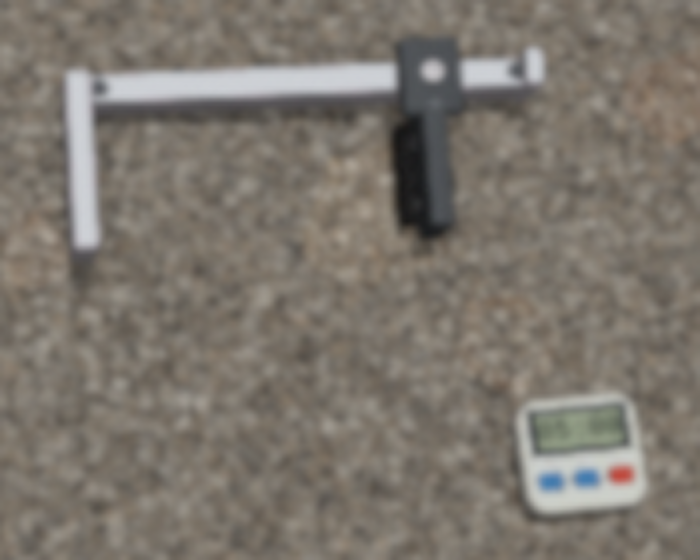

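```bash
cat > h.py <<'E'
import numpy as np,cv2
def load(n): 
    d=np.load(n); return {k:d[k] for k in d}
def ray(c,u,v,fish=False):
    f=240/np.tan(np.radians(float(c["fov_y"])/2)); T=c["world_from_camera"]
    x,y=u-float(c["cx"]),v-float(c["cy"])
    if fish:
        r=np.hypot(x,y);t=r/f; d=np.array([x/r*np.sin(t),y/r*np.sin(t),np.cos(t)])
    else: d=np.array([x/f,y/f,1])
    return T[:3,3],T[:3,:3]@d
def at(c,u,v,z,fish=False):
    o,d=ray(c,u,v,fish); return (o+d*(z-o[2])/d[2])[:2]
def proj(c,P,fish=False):
    P=np.atleast_2d(P);T=c["world_from_camera"];f=240/np.tan(np.radians(float(c["fov_y"])/2))
    p=(P-T[:3,3])@T[:3,:3]
    if fish:
        rr=np.hypot(p[:,0],p[:,1]);t=np.arctan2(rr,p[:,2]);q=p[:,:2]/rr[:,None]*t[:,None]*f
    else: q=p[:,:2]/p[:,2:]*f
    return q+[float(c["cx"]),float(c["cy"])]
E
python3 - <<'E'
from h import *
c=load("pics/top0.npz")
def A(l,s,o,z): 
    r=np.array([at(c,u/s+o[0],v/s+o[1],z) for u,v in l]);return r
o1=(130,220);o2=(325,175)
t=A([(262,110),(489,197),(438,332),(207,240)],3.9,o1,.024)
print("tray",t.round(4).tolist(),t.mean(0),[np.linalg.norm(t[i]-t[(i+1)%4]) for i in range(4)])
for i,j in((0,1),(3,2)): d=t[j]-t[i];print(np.degrees(np.arctan2(d[1],d[0])))
w=A([(67,72),(90,72),(99,248),(75,248)],4,o2,.042);print("wall",w.round(4).tolist())
r=A([(95,78),(395,65),(395,90),(95,103),(462,60),(462,86)],4,o2,.030);print("rail",r.round(4).tolist())
j=A([(422,112),(446,112),(454,230),(428,235)],4,o2,.044);print("jaw",j.round(4).tolist())
print("vial",A([(85,271)],3.9,o1,.073),"drop",A([(659,57)],3.9,o1,.066))
s=A([(612,285),(750,322),(740,375),(598,340)],3.9,o1,.03);print("slides",s.round(4).tolist(),s.mean(0))
s=A([(517,405),(633,393),(645,500),(530,512)],4,o2,.018);print("timer",s.round(4).tolist(),s.mean(0))
print("edge",A([(10,380),(790,380)],3.9,o1,0))
E
```

```text
tray [[0.5292, 0.2048], [0.4812, 0.0776], [0.4068, 0.1032], [0.4564, 0.2314]] [0.46841554 0.15427057] [np.float64(0.13600531551583891), np.float64(0.07865815577061176), np.float64(0.13746449103620284), np.float64(0.07747610410659331)]
-110.65510570692287
-111.13608436607139
wall [[0.6501, -0.1075], [0.6502, -0.12], [0.5523, -0.1244], [0.5522, -0.1116]]
rail [[0.6504, -0.1234], [0.659, -0.2886], [0.6447, -0.2882], [0.6362, -0.1234], [0.6621, -0.3257], [0.6472, -0.3251]]
jaw [[0.6284, -0.2997], [0.6285, -0.3127], [0.563, -0.3147], [0.5601, -0.3006]]
vial [[0.43319018 0.28267839]] drop [[ 0.55153377 -0.01642247]]
slides [[0.4324, 0.0087], [0.4127, -0.0664], [0.3841, -0.0611], [0.4025, 0.0158]] [ 0.40794376 -0.02576221]
timer [[0.4723, -0.3509], [0.4793, -0.4138], [0.4215, -0.4173], [0.4147, -0.3554]] [ 0.44696455 -0.38434076]
edge [[ 0.38114511  0.34163578]
 [ 0.38372477 -0.08893237]]
```

```bash
cat > ov.py <<'E'
from h import *
def R(a): a=np.radians(a);return np.array([[np.cos(a),-np.sin(a)],[np.sin(a),np.cos(a)]])
def rect(p,a,x0,x1,y0,y1,z):
    q=np.array([(x0,y0),(x1,y0),(x1,y1),(x0,y1)])@R(a).T+p
    return np.c_[q,np.full(4,z)]
def circ(p,r,z):
    t=np.linspace(0,2*np.pi,24);return np.c_[p[0]+r*np.cos(t),p[1]+r*np.sin(t),0*t+z]
def polys(tray=None,clamp=None,jt=.008,vial=None,drop=None,slides=None,timer=None):
    L=[]
    if tray:
        p,a=tray
        L+= [(rect(p,a,-.07,.07,-.04,.04,z),(0,0,255)) for z in(.002,.024)]+[(rect(p,a,-.065,.042,-.035,.035,.024),(0,128,255))]
    if clamp:
        p,a=clamp
        L+=[(rect(p,a,-.042,.058,.07,.084,z),(255,0,0)) for z in(0,.042)]+[(rect(p,a,.042,.058,-.178,.084,z),(0,255,0)) for z in(0,.03)]
        L+=[(rect(p,a,-.038,.036,-.129+jt,-.115+jt,.044),(255,0,255))]
    if vial is not None: L+=[(circ(vial,.0165,z),(255,255,0)) for z in(0,.073)]
    if drop is not None: L+=[(circ(drop,.013,z),(255,255,0)) for z in(0,.066)]
    if slides: L+=[(rect(slides[0],slides[1],-.016,.016,-.041,.041,z),(0,255,255)) for z in(0,.03)]
    if timer: L+=[(rect(timer[0],timer[1],-.031,.031,-.033,.033,z),(0,255,255)) for z in(0,.018)]
    return L
def overlay(c,L,box,s,out,fish=False):
    x0,y0,x1,y1=box
    im=cv2.resize(c["frame"][y0:y1,x0:x1,::-1],None,fx=s,fy=s,interpolation=cv2.INTER_CUBIC)
    for P,col in L:
        q=(proj(c,P,fish)-[x0,y0]+.5)*s-.5
        cv2.polylines(im,[np.round(q).astype(int).reshape(-1,1,2)],True,col,1)
    cv2.imwrite(out,im)
E
python3 - <<'E'
from ov import *
L=polys(((.4684,.1543),-110.9),((.597,-.193),2.7),.008,(.4332,.2827),(.5515,-.0164),((.408,-.0258),-14),((.447,-.3843),5))
overlay(load("pics/top0.npz"),L,(140,180,500,320),2.2,"pics/o1.png")
overlay(load("pics/scene0.npz"),L,(210,170,460,370),3,"pics/o2.png")
E
```

```text
(no output)
```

View pics/o1.png

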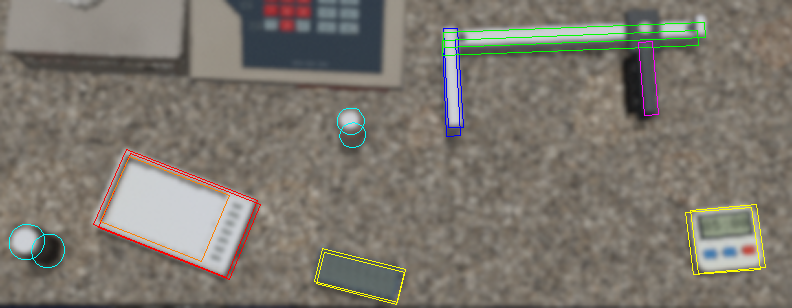

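View pics/o2.png

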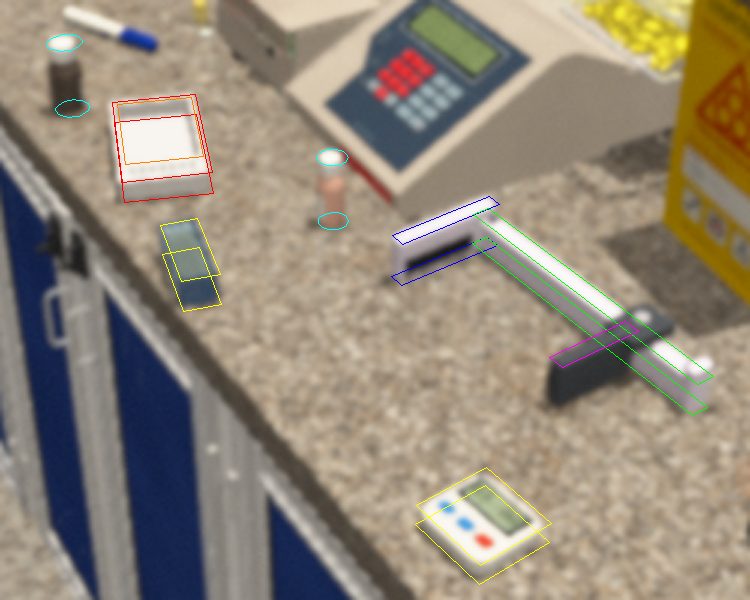

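```bash
cat > pl.py <<'E'
import json,sys,numpy as np
# cmd: x y z yaw(tool x, deg)
def get(): return json.load(open("cmd.json"))
def rel(c,t):
    a=np.radians(c[3]);d=np.array(t[:3])-c[:3]
    return [d[0]*np.cos(a)+d[1]*np.sin(a), d[0]*np.sin(a)-d[1]*np.cos(a), -d[2], 0,0,-np.radians(t[3]-c[3])]
def rows(path,g,ease=True):
    """path: 10 targets (x,y,z,yaw)"""
    c=get();out=[]
    for t,gg in zip(path,g if hasattr(g,'__len__') else [g]*10):
        r=rel(c,t);out.append([gg]+[round(v,4) for v in r[:3]]+[0,0,round(r[5],4)])
    # committed
    r=out[-1];a=np.radians(c[3]);x,y=r[1],r[2]
    n=[c[0]+x*np.cos(a)+y*np.sin(a),c[1]+x*np.sin(a)-y*np.cos(a),c[2]-r[3],c[3]-np.degrees(r[6])]
    json.dump([float(v) for v in n],open("cmd.json","w"))
    print(json.dumps(out).replace(" ",""));print("end",np.round(n,4).tolist())
def lin(t,n=10,hold=0):
    c=np.array(get());t=np.array(t,float);k=10-hold
    s=[min(1,(i+1)/n) for i in range(10)]
    return [c+(t-c)*min(1,(i+1)/k) for i in range(10)]
E
echo '[0.277,0.56,0.198,-26.345]'>cmd.json
python3 - <<'E'
from pl import *
rows(lin([.385,.389,.17,-23.5]),-1)
rows(lin([.4925,.2174,.15,-20.9],hold=1),-1)
E
```

```text
[[-1,0.0173,0.0105,0.0028,0,0,-0.005],[-1,0.0345,0.0211,0.0056,0,0,-0.0099],[-1,0.0518,0.0316,0.0084,0,0,-0.0149],[-1,0.0691,0.0421,0.0112,0,0,-0.0199],[-1,0.0863,0.0527,0.014,0,0,-0.0248],[-1,0.1036,0.0632,0.0168,0,0,-0.0298],[-1,0.1209,0.0737,0.0196,0,0,-0.0348],[-1,0.1381,0.0842,0.0224,0,0,-0.0397],[-1,0.1554,0.0948,0.0252,0,0,-0.0447],[-1,0.1727,0.1053,0.028,0,0,-0.0497]]
end [0.385, 0.389, 0.17, -23.4974]
[[-1,0.0186,0.0127,0.0022,0,0,-0.005],[-1,0.0371,0.0254,0.0044,0,0,-0.0101],[-1,0.0557,0.0382,0.0067,0,0,-0.0151],[-1,0.0742,0.0509,0.0089,0,0,-0.0201],[-1,0.0928,0.0636,0.0111,0,0,-0.0252],[-1,0.1113,0.0763,0.0133,0,0,-0.0302],[-1,0.1299,0.0891,0.0156,0,0,-0.0353],[-1,0.1484,0.1018,0.0178,0,0,-0.0403],[-1,0.167,0.1145,0.02,0,0,-0.0453],[-1,0.167,0.1145,0.02,0,0,-0.0453]]
end [0.4925, 0.2174, 0.15, -20.9019]
```

Emit:
jog_arm --pt "-1 0.0173 0.0105 0.0028 0 0 -0.005" --pt "-1 0.0345 0.0211 0.0056 0 0 -0.0099" --pt "-1 0.0518 0.0316 0.0084 0 0 -0.0149" --pt "-1 0.0691 0.0421 0.0112 0 0 -0.0199" --pt "-1 0.0863 0.0527 0.014 0 0 -0.0248" --pt "-1 0.1036 0.0632 0.0168 0 0 -0.0298" --pt "-1 0.1209 0.0737 0.0196 0 0 -0.0348" --pt "-1 0.1381 0.0842 0.0224 0 0 -0.0397" --pt "-1 0.1554 0.0948 0.0252 0 0 -0.0447" --pt "-1 0.1727 0.1053 0.028 0 0 -0.0497"

```text
time_s: 0.98
tcp_pos: [0.3856, 0.388, 0.1695]
ee_rot: [[0.917, -0.398, -0.0], [-0.398, -0.917, -0.0], [-0.0, 0.001, -1.0]]
wrist_force: [0.2, 0.1, 0.6]
gripper_width: 1.003
```

Emit:
jog_arm --pt "-1 0.0186 0.0127 0.0022 0 0 -0.005" --pt "-1 0.0371 0.0254 0.0044 0 0 -0.0101" --pt "-1 0.0557 0.0382 0.0067 0 0 -0.0151" --pt "-1 0.0742 0.0509 0.0089 0 0 -0.0201" --pt "-1 0.0928 0.0636 0.0111 0 0 -0.0252" --pt "-1 0.1113 0.0763 0.0133 0 0 -0.0302" --pt "-1 0.1299 0.0891 0.0156 0 0 -0.0353" --pt "-1 0.1484 0.1018 0.0178 0 0 -0.0403" --pt "-1 0.167 0.1145 0.02 0 0 -0.0453" --pt "-1 0.167 0.1145 0.02 0 0 -0.0453"

```text
time_s: 1.82
tcp_pos: [0.4935, 0.2147, 0.1491]
ee_rot: [[0.933, -0.36, -0.002], [-0.36, -0.933, -0.001], [-0.001, 0.002, -1.0]]
wrist_force: [0.0, 0.5, 0.2]
gripper_width: 0.998
```

```bash
python3 - <<'E'
from station import *
from ov import *
s=sense();print(s["tcp_pos"],s["ee_rot"][:,0],s["joints"],s["time_s"])
c=capture("wrist");np.savez("pics/w1.npz",**c)
L=polys(((.4684,.1543),-110.9),None,0,(.4332,.2827),(.5515,-.0164),((.408,-.0258),-14))
overlay(c,L,(0,0,640,480),1.25,"pics/w1.png",True)
E
```

```text
[0.49352036 0.21469041 0.14910739] [ 9.32909898e-01 -3.60108705e-01 -9.18365598e-04] [ 4.07856239e+01  1.61032632e+01 -1.58423009e+01  5.67417975e-03
 -5.81751486e+01  2.81045474e+01] 1.8167
```

View pics/w1.png

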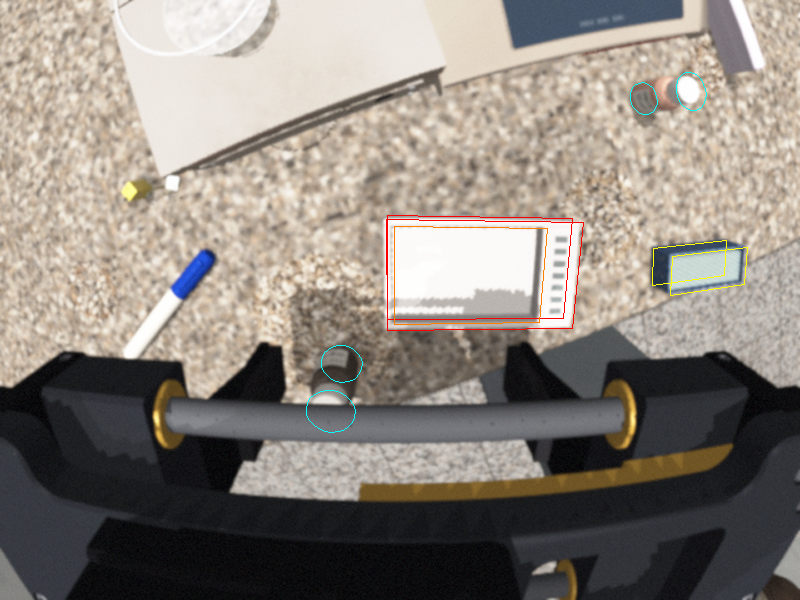

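```bash
python3 - <<'E'
from pl import *
rows(lin([.4925,.2174,.04,-20.9],hold=1),0.2)
rows(lin([.4925,.2174,.011,-20.9],hold=3),0.2)
rows(lin([.4925,.2174,.011,-20.9],hold=3),1)
E
```

```text
[[0.2,-0.0,0.0,0.0122,0,0,-0.0],[0.2,-0.0,0.0,0.0244,0,0,-0.0],[0.2,-0.0,0.0,0.0367,0,0,-0.0],[0.2,-0.0,0.0,0.0489,0,0,-0.0],[0.2,-0.0,0.0,0.0611,0,0,-0.0],[0.2,-0.0,0.0,0.0733,0,0,-0.0],[0.2,-0.0,0.0,0.0856,0,0,-0.0],[0.2,-0.0,0.0,0.0978,0,0,-0.0],[0.2,-0.0,0.0,0.11,0,0,-0.0],[0.2,-0.0,0.0,0.11,0,0,-0.0]]
end [0.4925, 0.2174, 0.04, -20.9019]
[[0.2,-0.0,0.0,0.0041,0,0,-0.0],[0.2,-0.0,0.0,0.0083,0,0,-0.0],[0.2,-0.0,0.0,0.0124,0,0,-0.0],[0.2,-0.0,0.0,0.0166,0,0,-0.0],[0.2,-0.0,0.0,0.0207,0,0,-0.0],[0.2,-0.0,0.0,0.0249,0,0,-0.0],[0.2,-0.0,0.0,0.029,0,0,-0.0],[0.2,-0.0,0.0,0.029,0,0,-0.0],[0.2,-0.0,0.0,0.029,0,0,-0.0],[0.2,-0.0,0.0,0.029,0,0,-0.0]]
end [0.4925, 0.2174, 0.011, -20.9019]
[[1,-0.0,0.0,0.0,0,0,-0.0],[1,-0.0,0.0,0.0,0,0,-0.0],[1,-0.0,0.0,0.0,0,0,-0.0],[1,-0.0,0.0,0.0,0,0,-0.0],[1,-0.0,0.0,0.0,0,0,-0.0],[1,-0.0,0.0,0.0,0,0,-0.0],[1,-0.0,0.0,0.0,0,0,-0.0],[1,-0.0,0.0,0.0,0,0,-0.0],[1,-0.0,0.0,0.0,0,0,-0.0],[1,-0.0,0.0,0.0,0,0,-0.0]]
end [0.4925, 0.2174, 0.011, -20.9019]
```

Emit:
jog_arm --pt "0.2 0 0 0.0122 0 0 0" --pt "0.2 0 0 0.0244 0 0 0" --pt "0.2 0 0 0.0367 0 0 0" --pt "0.2 0 0 0.0489 0 0 0" --pt "0.2 0 0 0.0611 0 0 0" --pt "0.2 0 0 0.0733 0 0 0" --pt "0.2 0 0 0.0856 0 0 0" --pt "0.2 0 0 0.0978 0 0 0" --pt "0.2 0 0 0.11 0 0 0" --pt "0.2 0 0 0.11 0 0 0"

```text
time_s: 2.7
tcp_pos: [0.4909, 0.2172, 0.0377]
ee_rot: [[0.934, -0.356, -0.004], [-0.356, -0.934, -0.003], [-0.003, 0.004, -1.0]]
wrist_force: [0.6, -0.5, -0.2]
gripper_width: 0.415
```

Emit:
jog_arm --pt "0.2 0 0 0.0041 0 0 0" --pt "0.2 0 0 0.0083 0 0 0" --pt "0.2 0 0 0.0124 0 0 0" --pt "0.2 0 0 0.0166 0 0 0" --pt "0.2 0 0 0.0207 0 0 0" --pt "0.2 0 0 0.0249 0 0 0" --pt "0.2 0 0 0.029 0 0 0" --pt "0.2 0 0 0.029 0 0 0" --pt "0.2 0 0 0.029 0 0 0" --pt "0.2 0 0 0.029 0 0 0"

```text
time_s: 3.53
tcp_pos: [0.493, 0.2175, 0.011]
ee_rot: [[0.934, -0.357, 0.0], [-0.357, -0.934, 0.0], [0.0, -0.0, -1.0]]
wrist_force: [0.6, 0.3, 0.2]
gripper_width: 0.398
```

```bash
python3 - <<'E'
from station import *
from ov import *
s=sense();print(s["tcp_pos"],s["ee_rot"].round(3).tolist(),s["wrist_force"],s["moment"],s["time_s"],s["gripper_width"])
c=capture("wrist");np.savez("pics/w2.npz",**c)
overlay(c,polys(((.4684,.1543),-110.9)),(0,0,640,480),1.25,"pics/w2.png",True)
E
```

```text
[0.49302163 0.21753836 0.01102617] [[0.934, -0.357, 0.0], [-0.357, -0.934, 0.0], [0.0, -0.0, -1.0]] [0.56561369 0.34775617 0.16481138] [-0.07088118 -0.01898906 -0.03059621] 3.5333 0.3977605074256863
```

View pics/w2.png

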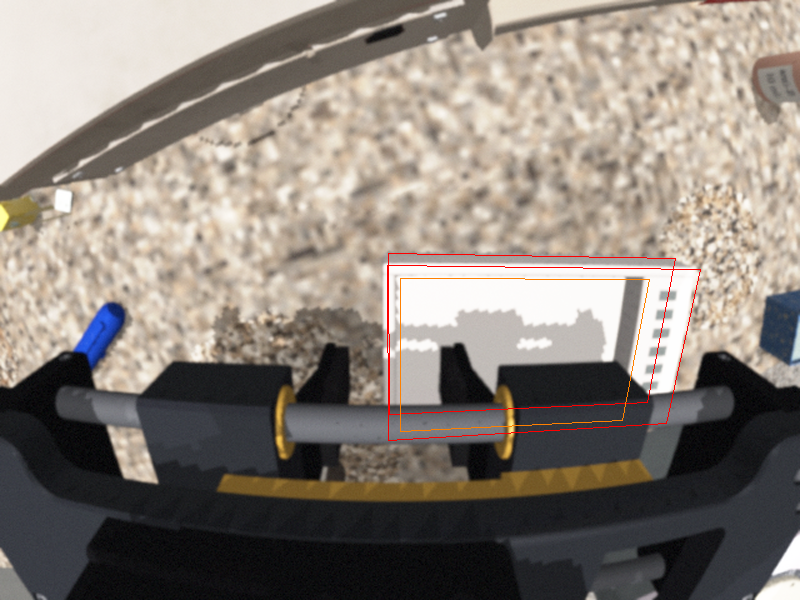

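Emit:
jog_arm --pt "0.4 0 0 0 0 0 0" --pt "0.5 0 0 0 0 0 0" --pt "0.6 0 0 0 0 0 0" --pt "0.7 0 0 0 0 0 0" --pt "0.8 0 0 0 0 0 0" --pt "0.9 0 0 0 0 0 0" --pt "1 0 0 0 0 0 0" --pt "1 0 0 0 0 0 0" --pt "1 0 0 0 0 0 0" --pt "1 0 0 0 0 0 0"

```text
time_s: 4.42
tcp_pos: [0.4929, 0.2175, 0.0109]
ee_rot: [[0.934, -0.357, -0.0], [-0.357, -0.934, -0.0], [-0.0, 0.0, -1.0]]
wrist_force: [-0.4, -0.7, -0.1]
gripper_width: 0.007
```

```bash
python3 - <<'E'
from station import *
from ov import *
s=sense();print(s["tcp_pos"],s["ee_rot"].round(3).tolist(),s["wrist_force"],s["moment"],s["time_s"],s["gripper_width"])
c=capture("wrist");np.savez("pics/w3.npz",**c)
overlay(c,polys(((.4684,.1543),-110.9)),(0,0,640,480),1.25,"pics/w3.png",True)
E
```

```text
[0.49286065 0.21749459 0.01094197] [[0.934, -0.357, -0.0], [-0.357, -0.934, -0.0], [-0.0, 0.0, -1.0]] [-0.39370125 -0.73852388 -0.08933177] [-0.01666642 -0.0364171  -0.01425609] 4.4167 0.006781203061648348
```

View pics/w3.png

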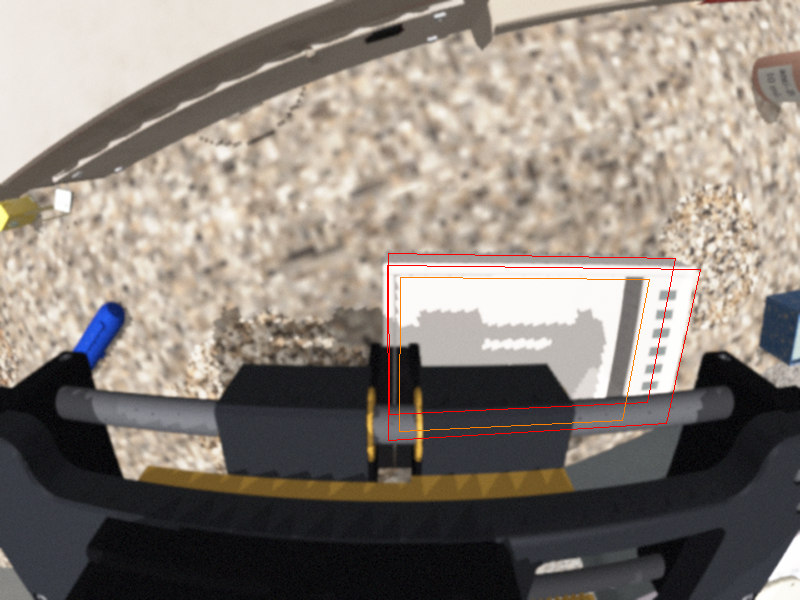

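```bash
python3 - <<'E'
from station import *
from ov import *
s=sense();print(s["gripper_width"])
c=capture("scene");L=polys(((.4684,.1543),-110.9))
overlay(c,[],(220,100,340,250),5,"pics/s3.png")
c=capture("wrist");cv2.imwrite("pics/w3c.png",cv2.resize(c["frame"][250:400,250:400,::-1],None,fx=4,fy=4,interpolation=cv2.INTER_CUBIC))
E
```

```text
0.0053831019948373205
```

View pics/s3.png

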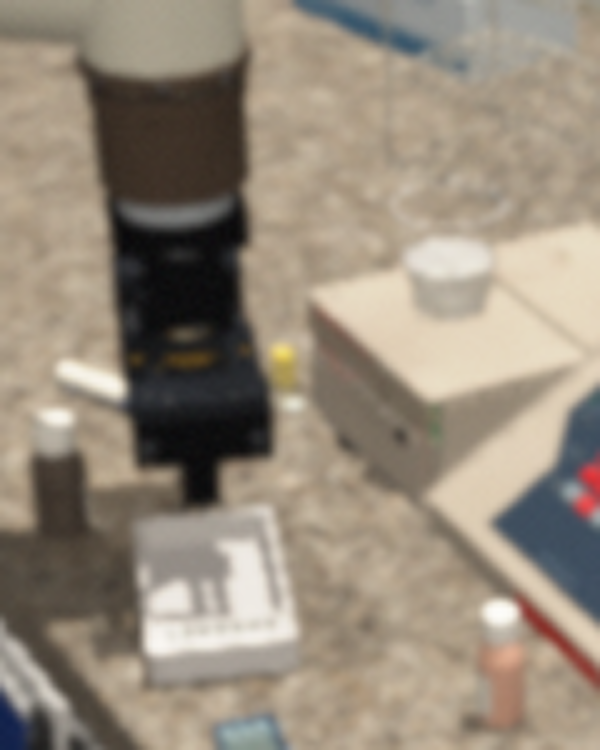

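View pics/w3c.png

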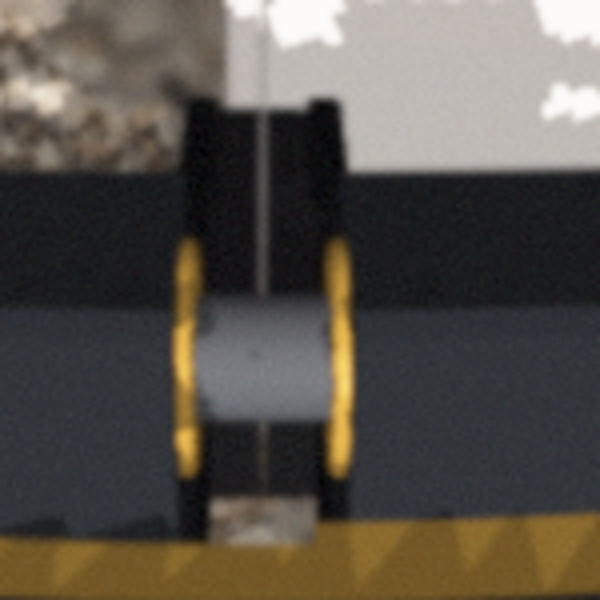

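```bash
python3 - <<'E'
from station import *
from ov import *
s=sense();p=s["tcp_pos"]
c=capture("scene");L=polys(((.4684,.1543),-110.9))
L+=[(rect(p[:2],-20.9,-.0095,.0095,-.01,.01,z),(0,255,0)) for z in(.011,.03,.05,.0817)]
overlay(c,L,(220,150,340,250),6.5,"pics/s4.png")
c=capture("wrist")
overlay(c,L,(200,180,440,400),3.3,"pics/w4.png",True)
E
```

```text
(no output)
```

View pics/s4.png

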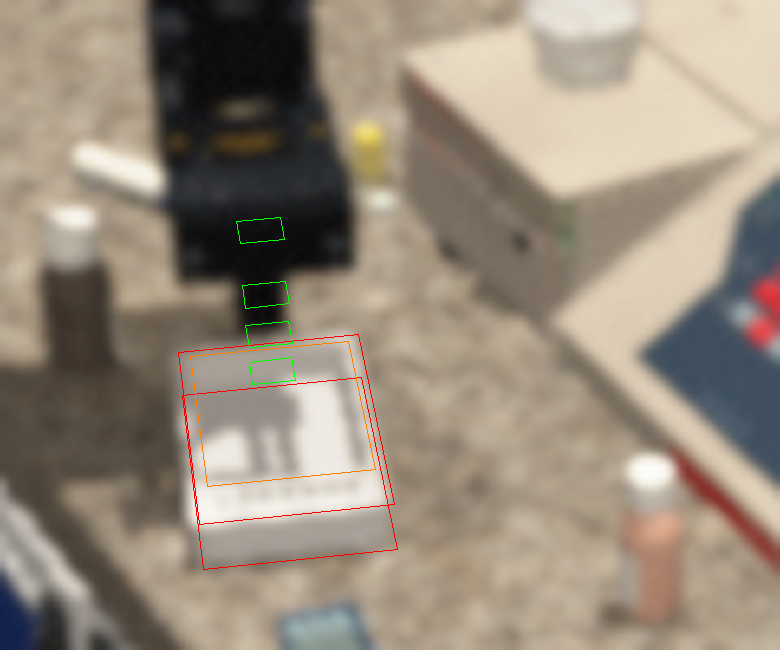

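View pics/w4.png

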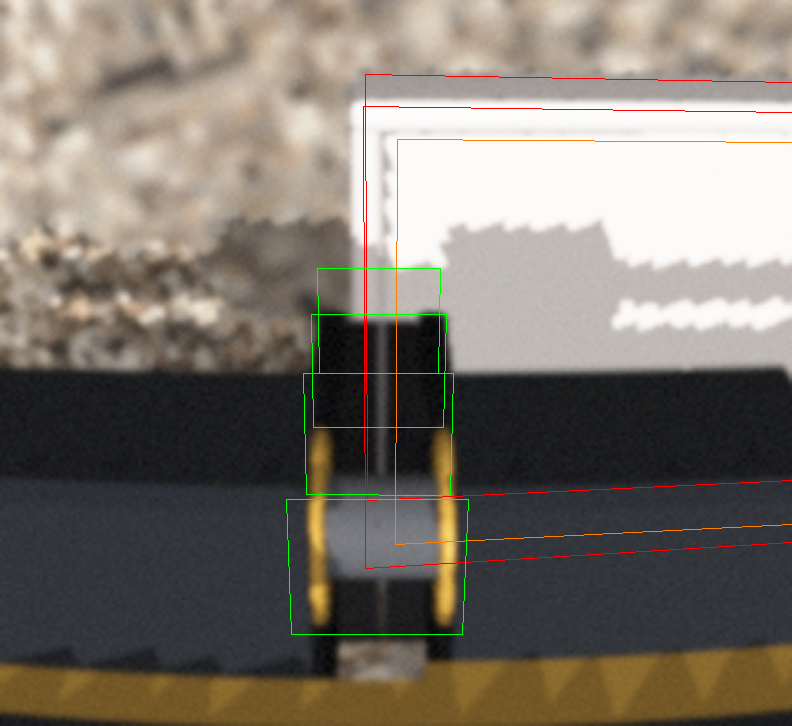

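```bash
python3 - <<'E'
import station
print([n for n in dir(station) if not n.startswith("__")], getattr(station,"hold_point_z",None))
from ov import *
c=load("pics/w1.npz")
tcp=np.array([.4935,.2147,.1491]);
L=[]
for dz,col in((0,(0,255,0)),(.01,(0,255,255)),(.019,(255,0,255))):
    L+=[(rect(tcp[:2],-21.1,-.0095,.0095,a,b,tcp[2]+dz),col) for a,b in((.0435,.0585),(-.0585,-.0435))]
overlay(c,L,(160,220,480,400),2.5,"pics/w5.png",True)
E
```

```text
['PlanningError', 'capture', 'finish_job', 'hold_point_z', 'sense'] -0.0187
```

View pics/w5.png

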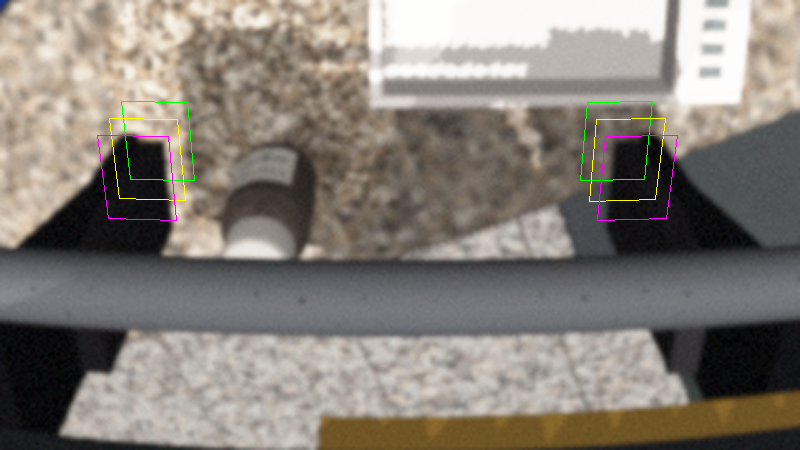

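Emit:
jog_arm --pt "0.5 0 0 0 0 0 0" --pt "0.5 0 0 0 0 0 0" --pt "0.5 0 0 0 0 0 0" --pt "0.5 0 0 0 0 0 0" --pt "0.5 0 0 0.001 0 0 0" --pt "0.5 0 0 0.002 0 0 0" --pt "0.5 0 0 0.003 0 0 0" --pt "0.5 0 0 0.004 0 0 0" --pt "0.5 0 0 0.005 0 0 0" --pt "0.5 0 0 0.005 0 0 0"

```text
time_s: 5.5
tcp_pos: [0.4927, 0.2174, 0.0057]
ee_rot: [[0.934, -0.357, -0.0], [-0.357, -0.934, -0.0], [-0.0, 0.0, -1.0]]
wrist_force: [0.3, 0.3, 0.6]
gripper_width: 0.25
```

Emit:
jog_arm --pt "1 0 0 0 0 0 0" --pt "1 0 0 0 0 0 0" --pt "1 0 0 0 0 0 0" --pt "1 0 0 0 0 0 0" --pt "1 0 0 0 0 0 0" --pt "1 0 0 0 0 0 0" --pt "1 0 0 0 0 0 0" --pt "1 0 0 0 0 0 0" --pt "1 0 0 0 0 0 0" --pt "1 0 0 0 0 0 0"

```text
time_s: 6.33
tcp_pos: [0.4929, 0.2175, 0.006]
ee_rot: [[0.934, -0.357, 0.0], [-0.357, -0.934, -0.0], [0.0, 0.0, -1.0]]
wrist_force: [0.3, -1.0, -0.1]
gripper_width: 0.009
```

```bash
python3 - <<'E'
from station import *
from ov import *
s=sense();print(s["tcp_pos"],s["gripper_width"],s["wrist_force"])
c=capture("wrist")
overlay(c,[],(0,160,640,480),1.25,"pics/w6.png",True)
c=capture("scene");overlay(c,[],(220,150,340,250),6.5,"pics/s6.png")
E
```

```text
[0.49286155 0.21748866 0.00596811] 0.008625661913353814 [ 0.25777607 -0.98447424 -0.13061362]
```

View pics/w6.png

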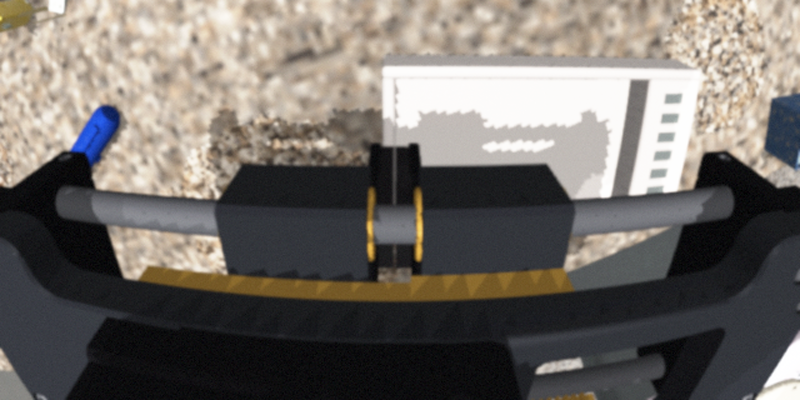

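View pics/s6.png

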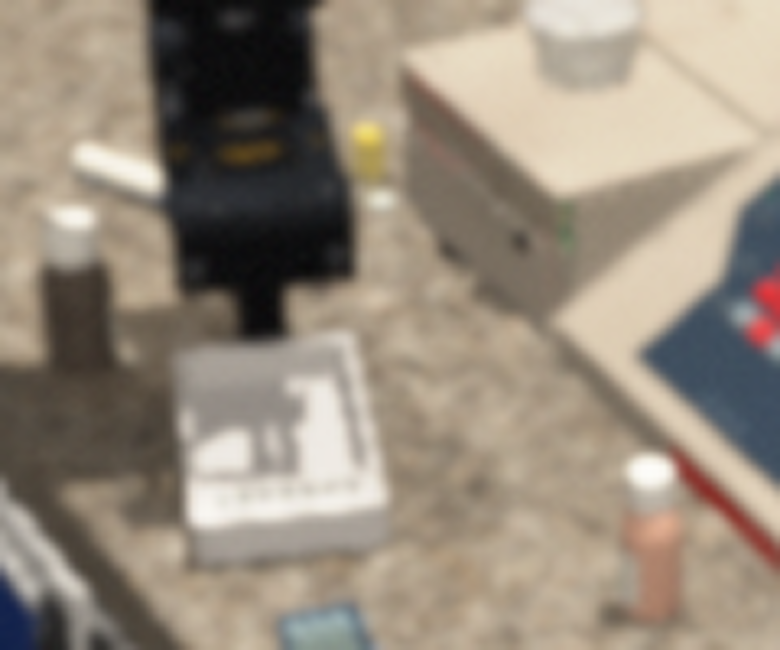

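Emit:
jog_arm --pt "0.5 0 0 0 0 0 0" --pt "0.5 0 0 0 0 0 0" --pt "0.5 0 0 0 0 0 0" --pt "0.5 0 0 0 0 0 0" --pt "0.5 0 0 0.001 0 0 0" --pt "0.5 0 0 0.002 0 0 0" --pt "0.5 0 0 0.003 0 0 0" --pt "0.5 0 0 0.004 0 0 0" --pt "0.5 0 0 0.005 0 0 0" --pt "0.5 0 0 0.005 0 0 0"

```text
time_s: 7.27
tcp_pos: [0.4927, 0.2174, 0.0007]
ee_rot: [[0.934, -0.357, -0.0], [-0.357, -0.934, -0.0], [-0.0, 0.0, -1.0]]
wrist_force: [-0.2, 0.2, 0.1]
gripper_width: 0.246
```

```bash
python3 - <<'E'
from station import *
from ov import *
s=sense();print(s["tcp_pos"],s["gripper_width"],s["wrist_force"])
c=capture("wrist")
overlay(c,[],(200,200,440,400),3.3,"pics/w7.png",True)
c=capture("scene");overlay(c,[],(220,150,340,250),6.5,"pics/s7.png")
E
```

```text
[0.49269723 0.21735323 0.00067211] 0.2462111922568162 [-0.23311571  0.20874296  0.07066581]
```

View pics/w7.png

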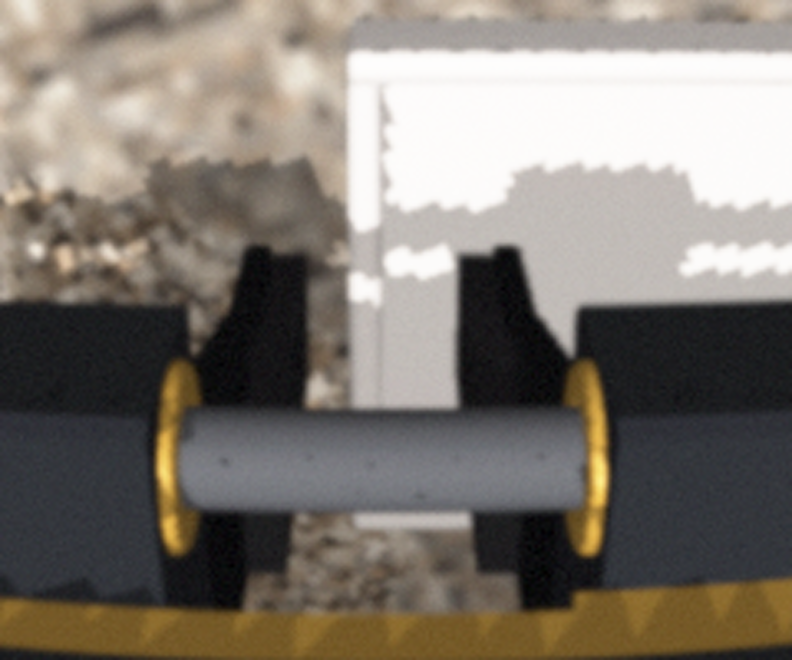

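View pics/s7.png

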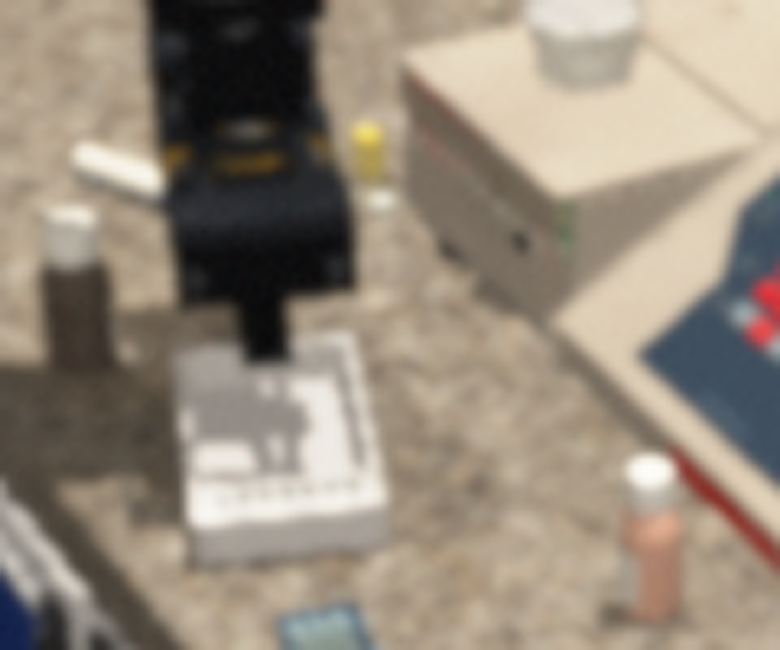

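Emit:
jog_arm --pt "0.5 0 0 0.001 0 0 0" --pt "0.5 0 0 0.002 0 0 0" --pt "0.5 0 0 0.003 0 0 0" --pt "0.5 0 0 0.004 0 0 0" --pt "0.5 0 0 0.005 0 0 0" --pt "0.5 0 0 0.006 0 0 0" --pt "0.5 0 0 0.007 0 0 0" --pt "0.5 0 0 0.007 0 0 0" --pt "0.5 0 0 0.007 0 0 0" --pt "0.5 0 0 0.007 0 0 0"

```text
time_s: 8.2
tcp_pos: [0.4929, 0.2175, -0.006]
ee_rot: [[0.934, -0.357, 0.0], [-0.357, -0.934, 0.0], [0.0, -0.0, -1.0]]
wrist_force: [-0.5, 0.6, -0.5]
gripper_width: 0.252
```

Emit:
jog_arm --pt "0.6 0 0 0 0 0 0" --pt "0.7 0 0 0 0 0 0" --pt "0.8 0 0 0 0 0 0" --pt "0.85 0 0 0 0 0 0" --pt "0.9 0 0 0 0 0 0" --pt "1 0 0 0 0 0 0" --pt "1 0 0 0 0 0 0" --pt "1 0 0 0 0 0 0" --pt "1 0 0 0 0 0 0" --pt "1 0 0 0 0 0 0"

```text
time_s: 9.03
tcp_pos: [0.4931, 0.2177, -0.006]
ee_rot: [[0.934, -0.357, 0.0], [-0.357, -0.934, 0.0], [0.0, -0.001, -1.0]]
wrist_force: [0.8, 2.2, -0.0]
gripper_width: 0.049
```

```bash
python3 - <<'E'
from station import *
from ov import *
s=sense();print(s["tcp_pos"],s["gripper_width"],s["wrist_force"])
c=capture("wrist");np.savez("pics/w8.npz",**c)
overlay(c,polys(((.4684,.1543),-110.9)),(120,150,600,400),1.6,"pics/w8.png",True)
c=capture("scene");overlay(c,[],(220,150,340,250),6.5,"pics/s8.png")
E
```

```text
[ 0.4930649   0.21773481 -0.00597321] 0.04943598571291237 [ 0.80648457  2.24840652 -0.03448263]
```

View pics/w8.png

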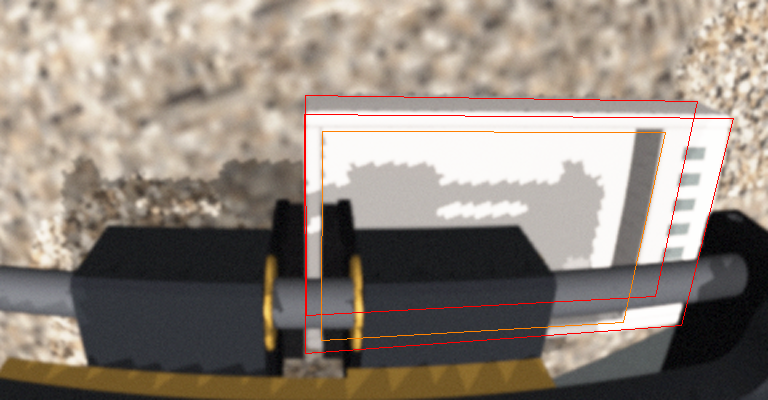

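View pics/s8.png

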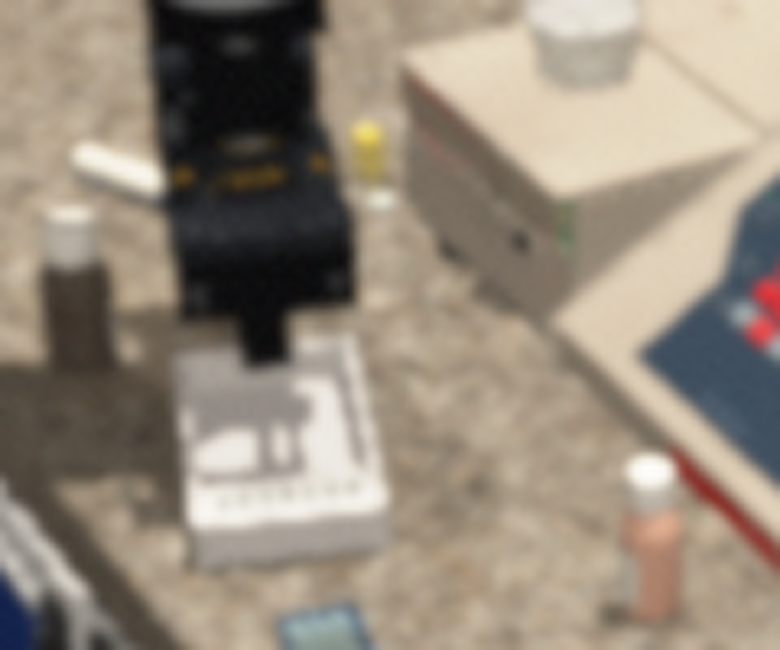

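```bash
cat >> pl.py <<'E'
def tr(c,h,z=-.006,off=.0675):
    a=np.radians(h);return [c[0]-off*np.cos(a),c[1]-off*np.sin(a),z,h+90]
def seg(p,q,n,hold=0):
    """p,q=(cx,cy,heading), n rows"""
    p=np.array(p,float);q=np.array(q,float);k=n-hold
    return [tr(*( (p+(q-p)*min(1,(i+1)/k))[:2], (p+(q-p)*min(1,(i+1)/k))[2])) for i in range(n)]
E
echo '[0.4925,0.2174,-0.006,-20.902]'>cmd.json
python3 - <<'E'
from pl import *
rows(seg((.4684,.1543,-110.9),(.485,.09,-90),10,1),1)
P=seg((.485,.09,-90),(.485,-.135,-90),20)
rows(P[:10],1);rows(P[10:],1)
E
```

```text
[[1,0.0015,0.0061,-0.0,0,0,-0.0406],[1,0.0031,0.0123,-0.0,0,0,-0.0811],[1,0.0046,0.0186,-0.0,0,0,-0.1216],[1,0.0062,0.025,-0.0,0,0,-0.1622],[1,0.0078,0.0315,-0.0,0,0,-0.2027],[1,0.0094,0.0381,-0.0,0,0,-0.2432],[1,0.011,0.0449,-0.0,0,0,-0.2837],[1,0.0127,0.0517,-0.0,0,0,-0.3243],[1,0.0144,0.0586,-0.0,0,0,-0.3648],[1,0.0144,0.0586,-0.0,0,0,-0.3648]]
end [0.485, 0.1575, -0.006, -0.0005]
[[1,-0.0,0.0113,-0.0,0,0,-0.0],[1,-0.0,0.0225,-0.0,0,0,-0.0],[1,-0.0,0.0338,-0.0,0,0,-0.0],[1,-0.0,0.045,-0.0,0,0,-0.0],[1,-0.0,0.0563,-0.0,0,0,-0.0],[1,-0.0,0.0675,-0.0,0,0,-0.0],[1,-0.0,0.0788,-0.0,0,0,-0.0],[1,-0.0,0.09,-0.0,0,0,-0.0],[1,-0.0,0.1013,-0.0,0,0,-0.0],[1,-0.0,0.1125,-0.0,0,0,-0.0]]
end [0.485, 0.045, -0.006, -0.0005]
[[1,-0.0,0.0113,-0.0,0,0,-0.0],[1,-0.0,0.0225,-0.0,0,0,-0.0],[1,-0.0,0.0338,-0.0,0,0,-0.0],[1,-0.0,0.045,-0.0,0,0,-0.0],[1,-0.0,0.0563,-0.0,0,0,-0.0],[1,-0.0,0.0675,-0.0,0,0,-0.0],[1,-0.0,0.0788,-0.0,0,0,-0.0],[1,-0.0,0.09,-0.0,0,0,-0.0],[1,-0.0,0.1013,-0.0,0,0,-0.0],[1,-0.0,0.1125,-0.0,0,0,-0.0]]
end [0.485, -0.0675, -0.006, -0.0005]
```

Emit:
jog_arm --pt "1 0.0015 0.0061 0 0 0 -0.0406" --pt "1 0.0031 0.0123 0 0 0 -0.0811" --pt "1 0.0046 0.0186 0 0 0 -0.1216" --pt "1 0.0062 0.025 0 0 0 -0.1622" --pt "1 0.0078 0.0315 0 0 0 -0.2027" --pt "1 0.0094 0.0381 0 0 0 -0.2432" --pt "1 0.011 0.0449 0 0 0 -0.2837" --pt "1 0.0127 0.0517 0 0 0 -0.3243" --pt "1 0.0144 0.0586 0 0 0 -0.3648" --pt "1 0.0144 0.0586 0 0 0 -0.3648"

```text
time_s: 9.97
tcp_pos: [0.4844, 0.156, -0.0061]
ee_rot: [[1.0, -0.0, -0.002], [-0.0, -1.0, -0.002], [-0.002, 0.002, -1.0]]
wrist_force: [0.9, -3.3, 1.0]
gripper_width: 0.052
```

```bash
python3 - <<'E'
from station import *
from ov import *
s=sense();print(s["tcp_pos"],s["gripper_width"],s["wrist_force"],s["joints"])
L=polys(((.485,.09),-90),None,0,(.4332,.2827),(.5515,-.0164),((.408,-.0258),-14))
c=capture("wrist");np.savez("pics/w9.npz",**c)
overlay(c,L,(0,0,640,480),1.25,"pics/w9.png",True)
c=capture("top");overlay(c,L,(140,180,360,320),3.6,"pics/t9.png")
E
```

```text
[ 0.48437122  0.15598753 -0.00606297] 0.05221376515145813 [ 0.86192911 -3.27272637  1.0461359 ] [ 3.61579335e+01  2.54185728e+01 -2.96571623e+01  1.26443024e-02
 -3.50738700e+01  5.38142069e+01]
```

View pics/w9.png

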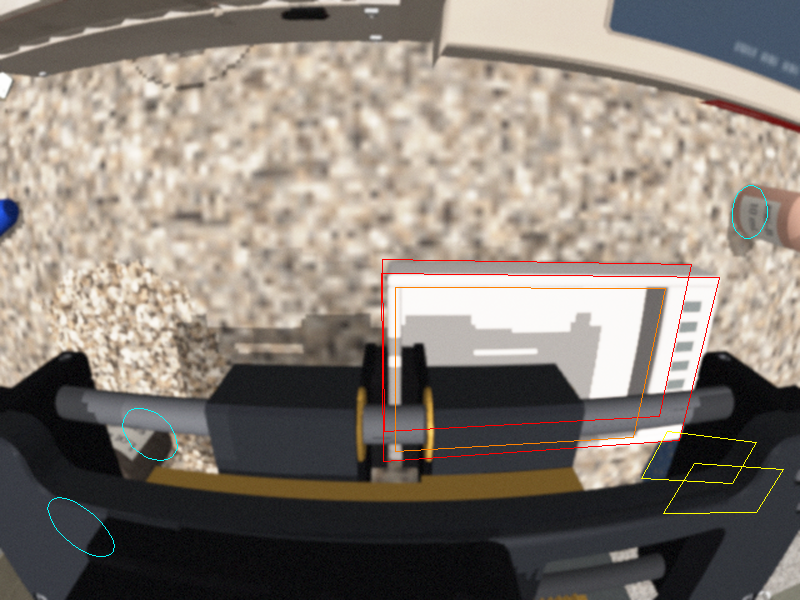

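View pics/t9.png

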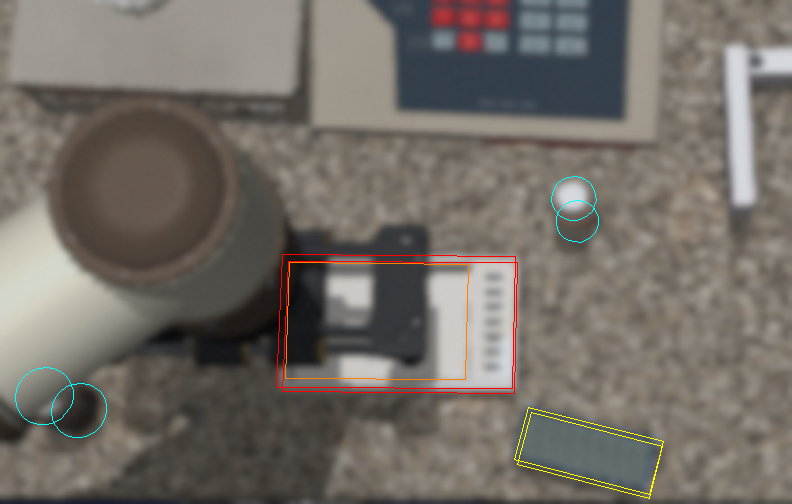

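Emit:
jog_arm --pt "1 0 0.0113 0 0 0 0" --pt "1 0 0.0225 0 0 0 0" --pt "1 0 0.0338 0 0 0 0" --pt "1 0 0.045 0 0 0 0" --pt "1 0 0.0563 0 0 0 0" --pt "1 0 0.0675 0 0 0 0" --pt "1 0 0.0788 0 0 0 0" --pt "1 0 0.09 0 0 0 0" --pt "1 0 0.1013 0 0 0 0" --pt "1 0 0.1125 0 0 0 0"

```text
time_s: 10.9
tcp_pos: [0.4853, 0.0439, -0.006]
ee_rot: [[1.0, -0.0, -0.0], [-0.0, -1.0, 0.0], [-0.0, -0.0, -1.0]]
wrist_force: [-0.2, 2.1, 1.3]
gripper_width: 0.052
```

```bash
python3 - <<'E'
from station import *
from ov import *
s=sense();print(s["tcp_pos"],s["gripper_width"],s["wrist_force"],s["joints"])
L=polys(((.485,-.0225),-90),None,0,(.4332,.2827),(.5515,-.0164),((.408,-.0258),-14))
c=capture("top");overlay(c,L,(140,180,360,320),3.6,"pics/t10.png")
E
```

```text
[ 0.48532637  0.04390539 -0.00604489] 0.052200564264654345 [-0.16841343  2.09988597  1.25345114] [ 2.43106971e+01  2.38458439e+01 -3.27830397e+01 -3.39531768e-03
 -3.33741660e+01  6.56794392e+01]
```

View pics/t10.png

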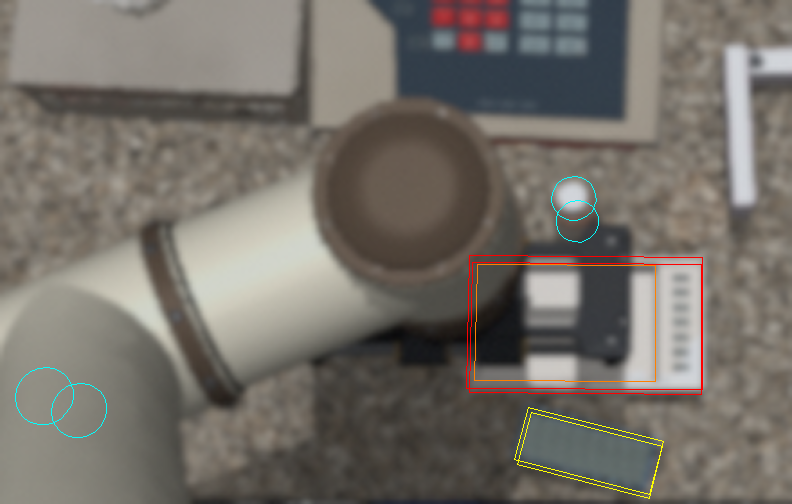

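Emit:
jog_arm --pt "1 0 0.0113 0 0 0 0" --pt "1 0 0.0225 0 0 0 0" --pt "1 0 0.0338 0 0 0 0" --pt "1 0 0.045 0 0 0 0" --pt "1 0 0.0563 0 0 0 0" --pt "1 0 0.0675 0 0 0 0" --pt "1 0 0.0788 0 0 0 0" --pt "1 0 0.09 0 0 0 0" --pt "1 0 0.1013 0 0 0 0" --pt "1 0 0.1125 0 0 0 0"

```text
time_s: 11.78
tcp_pos: [0.4853, -0.0685, -0.006]
ee_rot: [[1.0, -0.0, -0.0], [-0.0, -1.0, -0.0], [-0.0, 0.0, -1.0]]
wrist_force: [1.1, 2.9, 1.8]
gripper_width: 0.051
```

```bash
python3 - <<'E'
from station import *
from ov import *
from pl import *
s=sense();print(s["tcp_pos"],s["gripper_width"],s["wrist_force"],s["joints"])
L=polys(((.485,-.135),-90),((.597,-.193),2.7),.008,None,(.5515,-.0164),((.408,-.0258),-14),((.447,-.3843),5))
c=capture("top");overlay(c,L,(240,180,500,320),3,"pics/t11.png")
P=seg((.485,-.135,-90),(.464,-.20,-100),10,1)
rows(P,1)
P=seg((.464,-.20,-100),(.464,-.20,-267.3),40,2)
for i in range(4): rows(P[10*i:10*i+10],1)
E
```

```text
[ 0.4852765  -0.06853134 -0.00604828] 0.05064900148546396 [1.06531283 2.93250621 1.84811953] [ 1.09902263e+01  2.40448286e+01 -3.23886610e+01 -3.65543016e-03
 -3.35776604e+01  7.90074461e+01]
[[1,-0.0011,0.0073,-0.0,0,0,0.0194],[1,-0.0021,0.0145,-0.0,0,0,0.0388],[1,-0.0031,0.0218,-0.0,0,0,0.0582],[1,-0.0041,0.0291,-0.0,0,0,0.0776],[1,-0.0052,0.0364,-0.0,0,0,0.097],[1,-0.0062,0.0438,-0.0,0,0,0.1163],[1,-0.0072,0.0512,-0.0,0,0,0.1357],[1,-0.0083,0.0586,-0.0,0,0,0.1551],[1,-0.0093,0.066,-0.0,0,0,0.1745],[1,-0.0093,0.066,-0.0,0,0,0.1745]]
end [0.4757, -0.1335, -0.006, -9.9986]
[[1,0.0052,0.0002,-0.0,0,0,0.0769],[1,0.0103,0.0008,-0.0,0,0,0.1537],[1,0.0154,0.0018,-0.0,0,0,0.2305],[1,0.0204,0.0032,-0.0,0,0,0.3074],[1,0.0253,0.005,-0.0,0,0,0.3842],[1,0.03,0.0071,-0.0,0,0,0.4611],[1,0.0346,0.0096,-0.0,0,0,0.5379],[1,0.0389,0.0124,-0.0,0,0,0.6147],[1,0.043,0.0156,-0.0,0,0,0.6916],[1,0.0469,0.019,-0.0,0,0,0.7684]]
end [0.5186, -0.1603, -0.006, -54.0247]
[[1,0.0052,0.0002,-0.0,0,0,0.0769],[1,0.0103,0.0008,-0.0,0,0,0.1537],[1,0.0154,0.0018,-0.0,0,0,0.2305],[1,0.0204,0.0032,-0.0,0,0,0.3074],[1,0.0
[... 294 characters left out ...]
,0,0.1537],[1,0.0154,0.0018,-0.0,0,0,0.2306],[1,0.0204,0.0031,-0.0,0,0,0.3074],[1,0.0253,0.0049,-0.0,0,0,0.3842],[1,0.03,0.007,-0.0,0,0,0.4611],[1,0.0346,0.0095,-0.0,0,0,0.5379],[1,0.0389,0.0123,-0.0,0,0,0.6148],[1,0.043,0.0155,-0.0,0,0,0.6916],[1,0.0469,0.0189,-0.0,0,0,0.7684]]
end [0.5055, -0.2532, -0.006, -142.0768]
[[1,0.0052,0.0002,-0.0,0,0,0.0769],[1,0.0104,0.0008,-0.0,0,0,0.1537],[1,0.0155,0.0018,-0.0,0,0,0.2306],[1,0.0205,0.0032,-0.0,0,0,0.3074],[1,0.0253,0.0049,-0.0,0,0,0.3842],[1,0.0301,0.0071,-0.0,0,0,0.4611],[1,0.0346,0.0096,-0.0,0,0,0.5379],[1,0.039,0.0124,-0.0,0,0,0.6148],[1,0.039,0.0124,-0.0,0,0,0.6148],[1,0.039,0.0124,-0.0,0,0,0.6148]]
end [0.4671, -0.2674, -0.006, -177.3023]
```

View pics/t11.png

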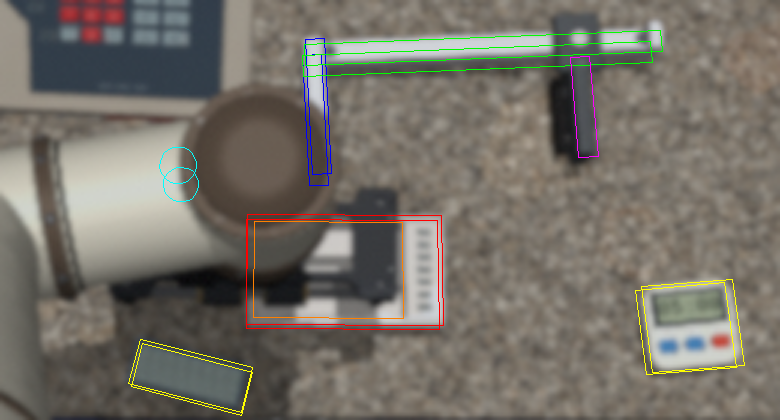

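Emit:
jog_arm --pt "1 -0.0011 0.0073 0 0 0 0.0194" --pt "1 -0.0021 0.0145 0 0 0 0.0388" --pt "1 -0.0031 0.0218 0 0 0 0.0582" --pt "1 -0.0041 0.0291 0 0 0 0.0776" --pt "1 -0.0052 0.0364 0 0 0 0.097" --pt "1 -0.0062 0.0438 0 0 0 0.1163" --pt "1 -0.0072 0.0512 0 0 0 0.1357" --pt "1 -0.0083 0.0586 0 0 0 0.1551" --pt "1 -0.0093 0.066 0 0 0 0.1745" --pt "1 -0.0093 0.066 0 0 0 0.1745"

```text
time_s: 12.67
tcp_pos: [0.4756, -0.135, -0.006]
ee_rot: [[0.984, -0.176, -0.001], [-0.176, -0.984, -0.001], [-0.001, 0.001, -1.0]]
wrist_force: [0.2, -3.1, 1.7]
gripper_width: 0.051
```

Emit:
jog_arm --pt "1 0.0052 0.0002 0 0 0 0.0769" --pt "1 0.0103 0.0008 0 0 0 0.1537" --pt "1 0.0154 0.0018 0 0 0 0.2305" --pt "1 0.0204 0.0032 0 0 0 0.3074" --pt "1 0.0253 0.005 0 0 0 0.3842" --pt "1 0.03 0.0071 0 0 0 0.4611" --pt "1 0.0346 0.0096 0 0 0 0.5379" --pt "1 0.0389 0.0124 0 0 0 0.6147" --pt "1 0.043 0.0156 0 0 0 0.6916" --pt "1 0.0469 0.019 0 0 0 0.7684"

```text
time_s: 13.5
tcp_pos: [0.5185, -0.1609, -0.006]
ee_rot: [[0.585, -0.811, -0.001], [-0.811, -0.585, -0.001], [-0.0, 0.002, -1.0]]
wrist_force: [0.3, -0.0, 2.8]
gripper_width: 0.045
```

```bash
python3 - <<'E'
from station import *
from ov import *
s=sense();print(s["tcp_pos"],s["ee_rot"][:,0],s["gripper_width"],s["wrist_force"],s["joints"])
L=polys(((.464,-.2),-144),((.597,-.193),2.7),.008,None,(.5515,-.0164),((.408,-.0258),-14),((.447,-.3843),5))
c=capture("top");overlay(c,L,(240,180,500,320),3,"pics/t12.png")
c=capture("wrist");overlay(c,L,(0,0,640,480),1.25,"pics/w12.png",True)
E
```

```text
[ 0.51853252 -0.16085168 -0.00603945] [ 5.84768524e-01 -8.11200095e-01 -4.24602157e-04] 0.044504971258999985 [ 0.33881001 -0.01943244  2.82167802] [ -0.09641271  27.7925439  -24.87775154   0.05097934 -37.41403622
  35.84255981]
```

View pics/t12.png

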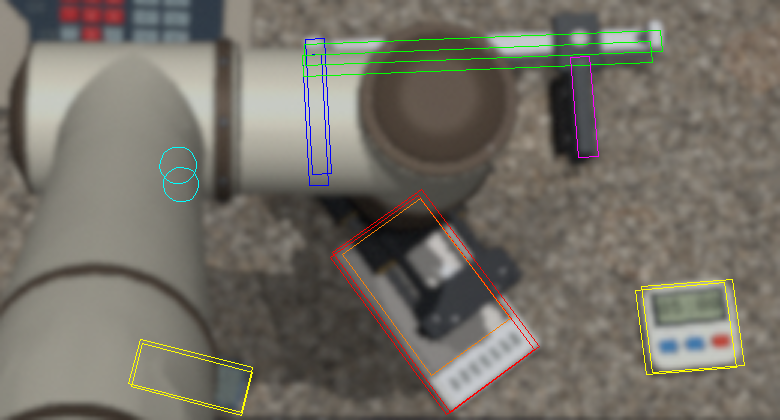

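View pics/w12.png

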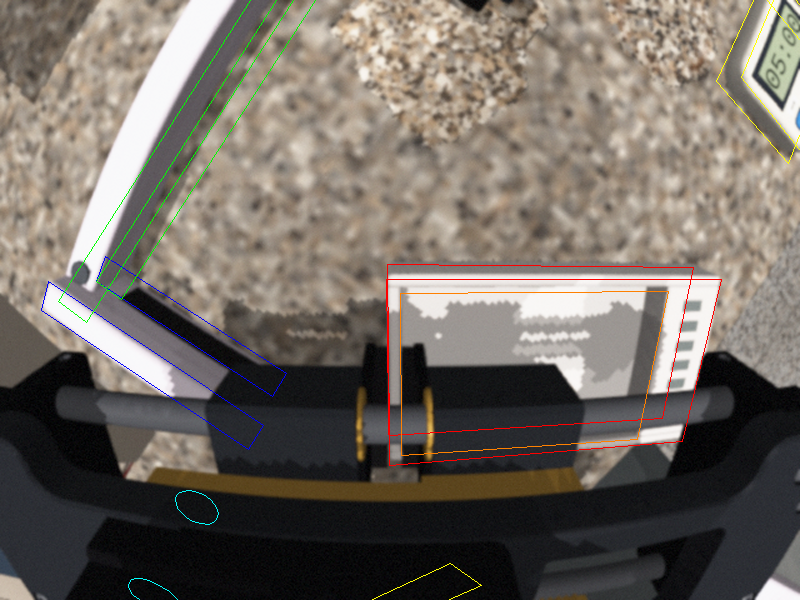

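Emit:
jog_arm --pt "1 0.0052 0.0002 0 0 0 0.0769" --pt "1 0.0103 0.0008 0 0 0 0.1537" --pt "1 0.0154 0.0018 0 0 0 0.2305" --pt "1 0.0204 0.0032 0 0 0 0.3074" --pt "1 0.0253 0.0049 0 0 0 0.3842" --pt "1 0.03 0.0071 0 0 0 0.4611" --pt "1 0.0346 0.0095 0 0 0 0.5379" --pt "1 0.0389 0.0124 0 0 0 0.6148" --pt "1 0.0431 0.0155 0 0 0 0.6916" --pt "1 0.0469 0.019 0 0 0 0.7684"

```text
time_s: 14.43
tcp_pos: [0.5306, -0.2096, -0.006]
ee_rot: [[-0.141, -0.99, -0.001], [-0.99, 0.141, -0.0], [0.0, 0.001, -1.0]]
wrist_force: [0.3, -0.3, 3.1]
gripper_width: 0.053
```

Emit:
jog_arm --pt "1 0.0052 0.0002 0 0 0 0.0769" --pt "1 0.0103 0.0008 0 0 0 0.1537" --pt "1 0.0154 0.0018 0 0 0 0.2306" --pt "1 0.0204 0.0031 0 0 0 0.3074" --pt "1 0.0253 0.0049 0 0 0 0.3842" --pt "1 0.03 0.007 0 0 0 0.4611" --pt "1 0.0346 0.0095 0 0 0 0.5379" --pt "1 0.0389 0.0123 0 0 0 0.6148" --pt "1 0.043 0.0155 0 0 0 0.6916" --pt "1 0.0469 0.0189 0 0 0 0.7684"

```text
time_s: 15.27
tcp_pos: [0.5051, -0.2533, -0.006]
ee_rot: [[-0.79, -0.614, -0.001], [-0.614, 0.79, -0.0], [0.001, 0.001, -1.0]]
wrist_force: [-0.2, 0.8, 3.3]
gripper_width: 0.049
```

Emit:
jog_arm --pt "1 0.0052 0.0002 0 0 0 0.0769" --pt "1 0.0104 0.0008 0 0 0 0.1537" --pt "1 0.0155 0.0018 0 0 0 0.2306" --pt "1 0.0205 0.0032 0 0 0 0.3074" --pt "1 0.0253 0.0049 0 0 0 0.3842" --pt "1 0.0301 0.0071 0 0 0 0.4611" --pt "1 0.0346 0.0096 0 0 0 0.5379" --pt "1 0.039 0.0124 0 0 0 0.6148" --pt "1 0.039 0.0124 0 0 0 0.6148" --pt "1 0.039 0.0124 0 0 0 0.6148"

```text
time_s: 16.1
tcp_pos: [0.4657, -0.2672, -0.0061]
ee_rot: [[-0.999, -0.05, -0.003], [-0.05, 0.999, 0.001], [0.003, 0.001, -1.0]]
wrist_force: [-3.5, -0.6, 5.1]
gripper_width: 0.048
```

```bash
python3 - <<'E'
from station import *
from ov import *
s=sense();print(s["tcp_pos"],s["ee_rot"][:,0],s["gripper_width"],s["wrist_force"],s["joints"],s["time_s"])
L=polys(((.464,-.2),92.7),((.597,-.193),2.7),.008,None,(.5515,-.0164),((.408,-.0258),-14),((.447,-.3843),5))
c=capture("top");np.savez("pics/t13.npz",**c);overlay(c,L,(240,180,500,320),3,"pics/t13.png")
c=capture("wrist");np.savez("pics/w13.npz",**c);overlay(c,L,(0,0,640,480),1.25,"pics/w13.png",True)
E
```

```text
[ 0.46570217 -0.2672095  -0.00607433] [-0.99876114 -0.04965762  0.00320923] 0.04828459414193337 [-3.50270396 -0.60899226  5.09783841] [-1.25263259e+01  2.74146252e+01 -2.56375905e+01  1.25217221e-02
 -3.71364049e+01 -7.46373799e+01] 16.1
```

View pics/t13.png

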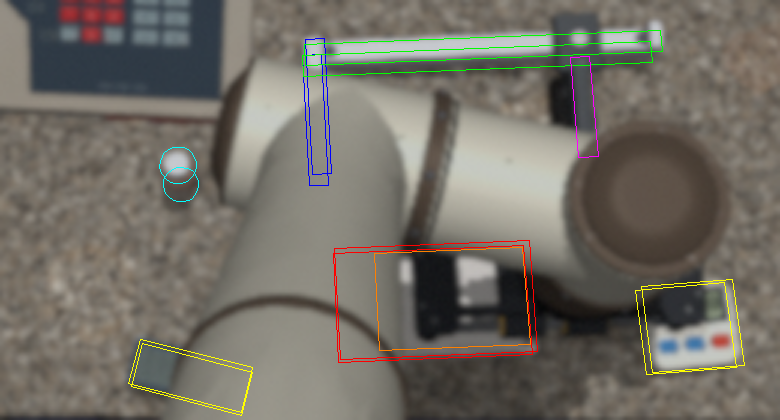

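View pics/w13.png

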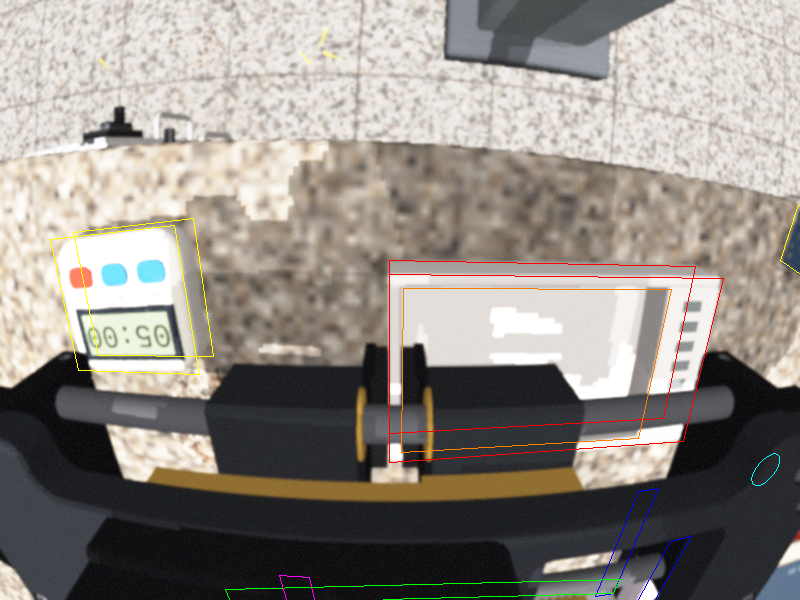

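```bash
python3 - <<'E'
from pl import *
c=get()
P=[c]*3+[[c[0],c[1],c[2]+.065*(i+1)/6,c[3]] for i in range(6)];P.append(P[-1])
rows(P,0.5)
t=[.4265,-.2018,.059,-87.3]
c=np.array(get());t=np.array(t)
Q=[c+(t-c)*min(1,(i+1)/18) for i in range(20)]
rows(Q[:10],.5);rows(Q[10:],.5)
E
```

```text
[[0.5,-0.0,0.0,-0.0,0,0,-0.0],[0.5,-0.0,0.0,-0.0,0,0,-0.0],[0.5,-0.0,0.0,-0.0,0,0,-0.0],[0.5,-0.0,0.0,-0.0108,0,0,-0.0],[0.5,-0.0,0.0,-0.0217,0,0,-0.0],[0.5,-0.0,0.0,-0.0325,0,0,-0.0],[0.5,-0.0,0.0,-0.0433,0,0,-0.0],[0.5,-0.0,0.0,-0.0542,0,0,-0.0],[0.5,-0.0,0.0,-0.065,0,0,-0.0],[0.5,-0.0,0.0,-0.065,0,0,-0.0]]
end [0.4671, -0.2674, 0.059, -177.3023]
[[0.5,0.0021,0.0037,-0.0,0,0,-0.0873],[0.5,0.0042,0.0075,-0.0,0,0,-0.1745],[0.5,0.0063,0.0112,-0.0,0,0,-0.2618],[0.5,0.0083,0.015,-0.0,0,0,-0.3491],[0.5,0.0104,0.0187,-0.0,0,0,-0.4363],[0.5,0.0125,0.0225,-0.0,0,0,-0.5236],[0.5,0.0146,0.0262,-0.0,0,0,-0.6109],[0.5,0.0167,0.03,-0.0,0,0,-0.6981],[0.5,0.0188,0.0337,0.0,0,0,-0.7854],[0.5,0.0208,0.0375,0.0,0,0,-0.8727]]
end [0.4446, -0.231, 0.059, -127.3003]
[[0.5,-0.0015,0.004,0.0,0,0,-0.0873],[0.5,-0.003,0.008,0.0,0,0,-0.1745],[0.5,-0.0046,0.012,0.0,0,0,-0.2618],[0.5,-0.0061,0.016,0.0,0,0,-0.3491],[0.5,-0.0076,0.02,0.0,0,0,-0.4363],[0.5,-0.0092,0.024,0.0,0,0,-0.5236],[0.5,-0.0107,0.0281,0.0,0,0,-0.6109],[0.5,-0.0122,0.0321,0.0,0,0,-0.6981],[0.5,-0.0122,0.0321,0.0,0,0,-0.6981],[0.5,-0.0122,0.0321,0.0,0,0,-0.6981]]
end [0.4265, -0.2018, 0.059, -87.3021]
```

Emit:
jog_arm --pt "0.5 0 0 0 0 0 0" --pt "0.5 0 0 0 0 0 0" --pt "0.5 0 0 0 0 0 0" --pt "0.5 0 0 0 0 0 0" --pt "0.5 0 0 -0.01 0 0 0" --pt "0.5 0 0 -0.022 0 0 0" --pt "0.5 0 0 -0.036 0 0 0" --pt "0.5 0 0 -0.05 0 0 0" --pt "0.5 0 0 -0.065 0 0 0" --pt "0.5 0 0 -0.065 0 0 0"

```text
time_s: 17.03
tcp_pos: [0.47, -0.2681, 0.0626]
ee_rot: [[-0.999, -0.048, 0.007], [-0.048, 0.999, -0.002], [-0.006, -0.003, -1.0]]
wrist_force: [-0.0, -0.2, 1.1]
gripper_width: 0.252
```

Emit:
jog_arm --pt "0.5 0.0021 0.0037 0 0 0 -0.0873" --pt "0.5 0.0042 0.0075 0 0 0 -0.1745" --pt "0.5 0.0063 0.0112 0 0 0 -0.2618" --pt "0.5 0.0083 0.015 0 0 0 -0.3491" --pt "0.5 0.0104 0.0187 0 0 0 -0.4363" --pt "0.5 0.0125 0.0225 0 0 0 -0.5236" --pt "0.5 0.0146 0.0262 0 0 0 -0.6109" --pt "0.5 0.0167 0.03 0 0 0 -0.6981" --pt "0.5 0.0188 0.0337 0 0 0 -0.7854" --pt "0.5 0.0208 0.0375 0 0 0 -0.8727"

```text
time_s: 17.87
tcp_pos: [0.4447, -0.2306, 0.0588]
ee_rot: [[-0.602, -0.798, -0.0], [-0.798, 0.602, 0.0], [-0.0, 0.0, -1.0]]
wrist_force: [-0.1, -0.4, -0.2]
gripper_width: 0.255
```

Emit:
jog_arm --pt "0.5 -0.0015 0.004 0 0 0 -0.0873" --pt "0.5 -0.003 0.008 0 0 0 -0.1745" --pt "0.5 -0.0046 0.012 0 0 0 -0.2618" --pt "0.5 -0.0061 0.016 0 0 0 -0.3491" --pt "0.5 -0.0076 0.02 0 0 0 -0.4363" --pt "0.5 -0.0092 0.024 0 0 0 -0.5236" --pt "0.5 -0.0107 0.0281 0 0 0 -0.6109" --pt "0.5 -0.0122 0.0321 0 0 0 -0.6981" --pt "0.5 -0.0122 0.0321 0 0 0 -0.6981" --pt "0.5 -0.0122 0.0321 0 0 0 -0.6981"

```text
time_s: 18.7
tcp_pos: [0.4268, -0.2016, 0.0589]
ee_rot: [[0.045, -0.999, -0.0], [-0.999, -0.045, 0.0], [-0.0, 0.0, -1.0]]
wrist_force: [0.5, 0.2, 0.3]
gripper_width: 0.257
```

```bash
python3 - <<'E'
from station import *
from ov import *
s=sense();print(s["tcp_pos"],s["ee_rot"][:,0],s["gripper_width"],s["wrist_force"],s["joints"],s["time_s"])
L=polys(((.464,-.2),92.7),((.597,-.193),2.7),.008,None,(.5515,-.0164),((.408,-.0258),-14),((.447,-.3843),5))
c=capture("top");np.savez("pics/t14.npz",**c);overlay(c,L,(240,180,500,320),3,"pics/t14.png")
c=capture("wrist");np.savez("pics/w14.npz",**c);overlay(c,L,(0,0,640,480),1.25,"pics/w14.png",True)
E
```

```text
[ 0.42679362 -0.20156464  0.05894324] [ 4.54241077e-02 -9.98967792e-01 -4.15609575e-05] 0.2567591941428587 [0.50174552 0.22350185 0.25544909] [-5.49273560e+00  1.65076238e+01 -3.12383804e+01 -3.44084934e-03
 -4.22546392e+01  8.09878792e+00] 18.7
```

View pics/t14.png

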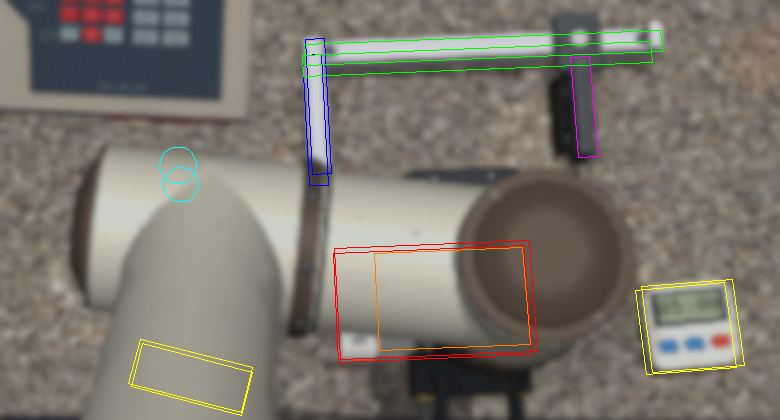

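View pics/w14.png

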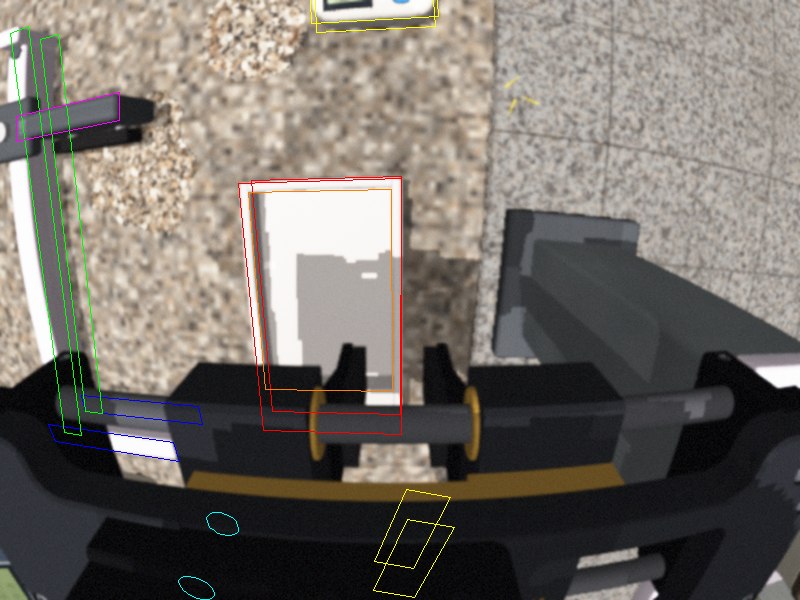

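Emit:
jog_arm --pt "0.5 0 0 0.01 0 0 0" --pt "0.5 0 0 0.02 0 0 0" --pt "0.5 0 0 0.03 0 0 0" --pt "0.5 0 0 0.04 0 0 0" --pt "0.5 0 0 0.048 0 0 0" --pt "0.5 0 0 0.054 0 0 0" --pt "0.5 0 0 0.059 0 0 0" --pt "0.5 0 0 0.062 0 0 0" --pt "0.5 0 0 0.064 0 0 0" --pt "0.5 0 0 0.064 0 0 0"

```text
time_s: 19.63
tcp_pos: [0.4268, -0.2017, -0.0052]
ee_rot: [[0.047, -0.999, -0.0], [-0.999, -0.047, 0.0], [-0.0, 0.0, -1.0]]
wrist_force: [0.3, -0.0, 0.1]
gripper_width: 0.248
```

Emit:
jog_arm --pt "0.6 0 0 0 0 0 0" --pt "0.7 0 0 0 0 0 0" --pt "0.8 0 0 0 0 0 0" --pt "0.85 0 0 0 0 0 0" --pt "0.9 0 0 0 0 0 0" --pt "1 0 0 0 0 0 0" --pt "1 0 0 0 0 0 0" --pt "1 0 0 0 0 0 0" --pt "1 0 0 0 0 0 0" --pt "1 0 0 0 0 0 0"

```text
time_s: 20.47
tcp_pos: [0.4257, -0.2017, -0.0051]
ee_rot: [[0.047, -0.999, -0.002], [-0.999, -0.047, 0.0], [-0.0, 0.002, -1.0]]
wrist_force: [-3.5, -0.7, 4.2]
gripper_width: 0.052
```

```bash
python3 - <<'E'
from station import *
from ov import *
s=sense();print(s["tcp_pos"],s["ee_rot"][:,0],s["gripper_width"],s["wrist_force"],s["time_s"])
L=polys(((.464,-.2),92.7),((.597,-.193),2.7),.008,None,(.5515,-.0164),((.408,-.0258),-14),((.447,-.3843),5))
c=capture("wrist");np.savez("pics/w15.npz",**c);overlay(c,L,(0,0,640,480),1.25,"pics/w15.png",True)
c=capture("scene");np.savez("pics/s15.npz",**c);overlay(c,L,(210,170,460,370),3,"pics/s15.png")
E
```

```text
[ 0.42573198 -0.20167173 -0.00506702] [ 4.68637446e-02 -9.98901240e-01 -3.20822559e-04] 0.05231127535137383 [-3.47215527 -0.68850134  4.24533578] 20.4667
```

View pics/w15.png

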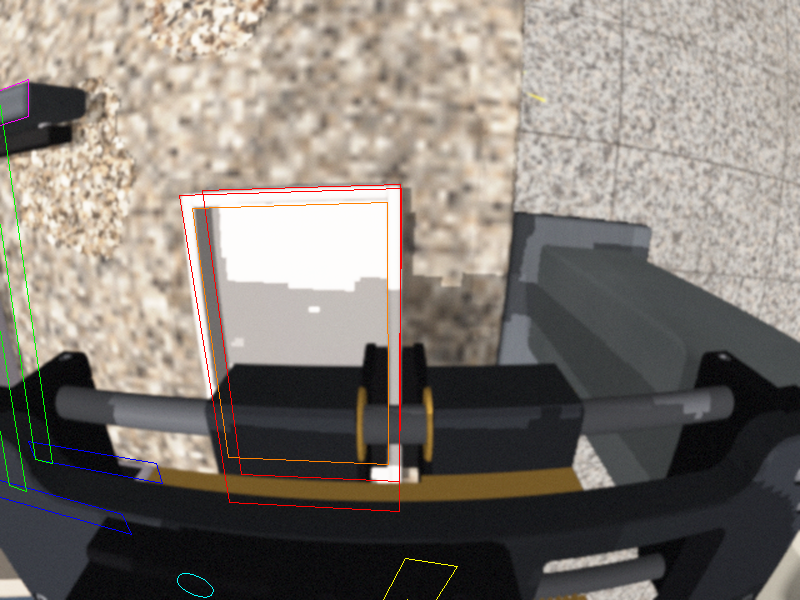

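View pics/s15.png

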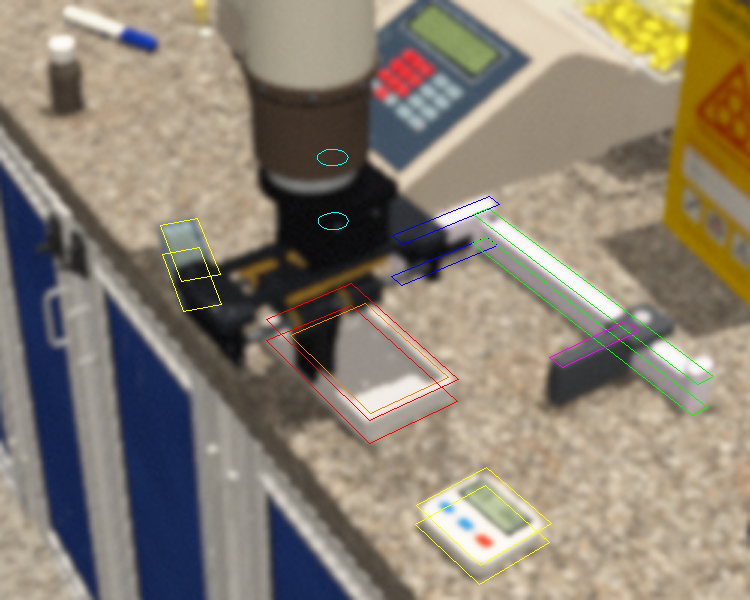

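```bash
python3 - <<'E'
from ov import *
from scipy.optimize import least_squares
c=load("pics/top0.npz")
g=cv2.cvtColor(c["frame"],cv2.COLOR_RGB2GRAY).astype(float)
# columns along rail: find top(back) and bottom(front) edges of bright band at subpixel, threshold mid
def edges(cols,r0,r1):
    B=[];F=[]
    for u in cols:
        p=g[r0:r1,u]; m=p.argmax(); th=(p.max()+np.median(p))/2
        i=m
        while p[i]>th:i-=1
        B.append((u,r0+i+(th-p[i])/(p[i+1]-p[i])))
        i=m
        while p[i]>th:i+=1
        F.append((u,r0+i-1+(p[i-1]-th)/(p[i-1]-p[i])))
    return np.array(B),np.array(F)
B,F=edges(range(352,422),186,206)
for E,n in((B,"back"),(F,"front")):
    W=np.array([at(c,u,v,.030) for u,v in E]);k=np.polyfit(W[:,1],W[:,0],1);print(n,k,"yaw",-np.degrees(np.arctan(k[0]))*1, "x at y=-.2",np.polyval(k,-.2),(W[:,0]-np.polyval(k,W[:,1])).std())
# end wall
L=[];Rr=[]
for v in range(198,232):
    p=g[v,338:360];m=p[:14].argmax();th=(p[m]+np.median(p))/2
    i=m
    while p[i]>th:i-=1
    L.append((338+i+(th-p[i])/(p[i+1]-p[i]),v))
    i=m
    while p[i]>th:i+=1
    Rr.append((338+i-1+(p[i-1]-th)/(p[i-1]-p[i]),v))
for E,n in((L,"outer"),(Rr,"inner")):
    W=np.array([at(c,u,v,.042) for u,v in E]);W=W[6:]
    k=np.polyfit(W[:,0],W[:,1],1);print(n,k,"yaw",np.degrees(np.arctan(k[0])),"y at x=.6",np.polyval(k,.6),(W[:,1]-np.polyval(k,W[:,0])).std())
E
```

```text
back [-0.04920027  0.64697804] yaw 2.8166965654964016 x at y=-.2 0.6568180984532498 0.00033144090230937843
front [-0.04828141  0.63241085] yaw 2.764174744699839 x at y=-.2 0.6420671353592059 0.0002741094786200102
outer [ 0.05978109 -0.14460657] yaw 3.421132769764314 y at x=.6 -0.10873791766432828 0.00028440813788434103
inner [ 0.04374363 -0.14696488] yaw 2.5047286310106185 y at x=.6 -0.12071869792107531 0.00018767564525561632
```

Emit:
jog_arm --pt "1 0.003 0 0 0 0 0" --pt "1 0.006 0 0 0 0 0" --pt "1 0.0105 0 0 0 0 0" --pt "1 0.0105 -0.008 0 0 0 0" --pt "1 0.0105 -0.018 0 0 0 0" --pt "1 0.0105 -0.029 0 0 0 0" --pt "1 0.0105 -0.04 0 0 0 0" --pt "1 0.0105 -0.05 0 0 0 0" --pt "1 0.0105 -0.058 0 0 0 0" --pt "1 0.0105 -0.062 0 0 0 0"

```text
time_s: 21.4
tcp_pos: [0.4887, -0.2099, -0.0051]
ee_rot: [[0.047, -0.999, -0.003], [-0.999, -0.047, -0.0], [0.0, 0.003, -1.0]]
wrist_force: [-5.8, -0.3, 7.5]
gripper_width: 0.051
```

```bash
python3 - <<'E'
from station import *
from ov import *
s=sense();p=s["tcp_pos"];print(p,s["ee_rot"][:,0],s["gripper_width"],s["wrist_force"],s["time_s"])
ce=p[:2]+.0375*np.array([np.cos(np.radians(2.7)),np.sin(np.radians(2.7))])
CL=((.599,-.1917),2.79)
print("tray in clamp",(ce-CL[0])@R(2.79))
L=polys((ce,92.7),CL,.008,None,(.5515,-.0164),((.408,-.0258),-14),((.447,-.3843),5))
c=capture("wrist");np.savez("pics/w16.npz",**c);overlay(c,L,(0,0,640,480),1.25,"pics/w16.png",True)
c=capture("scene");np.savez("pics/s16.npz",**c);overlay(c,L,(280,200,480,340),4,"pics/s16.png")
c=capture("top");np.savez("pics/t16.npz",**c);overlay(c,L,(325,175,500,315),4,"pics/t16.png")
E
```

```text
[ 0.488672   -0.20988009 -0.00507967] [ 4.66652499e-02 -9.98910580e-01  8.25916884e-05] 0.050854357845732334 [-5.78253412 -0.31309875  7.51074491] 21.4
tray in clamp [-0.07358219 -0.01284718]
```

View pics/w16.png

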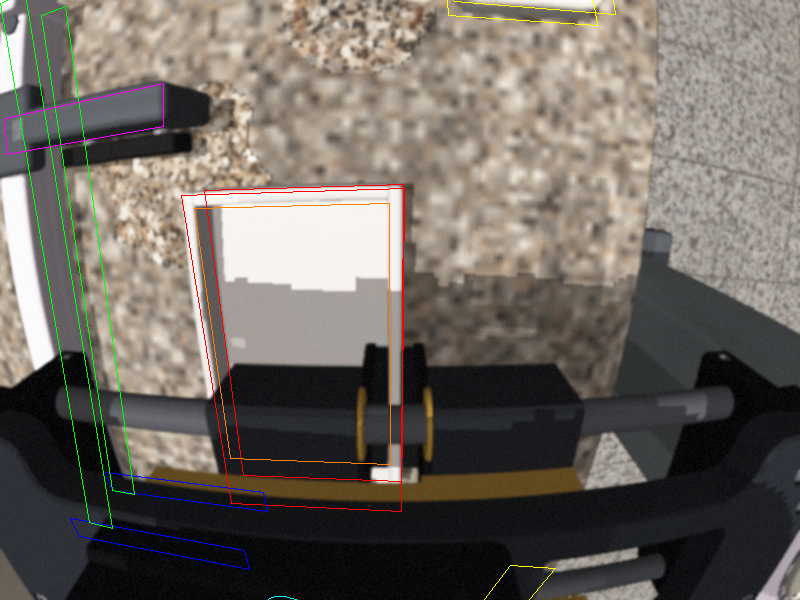

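View pics/s16.png

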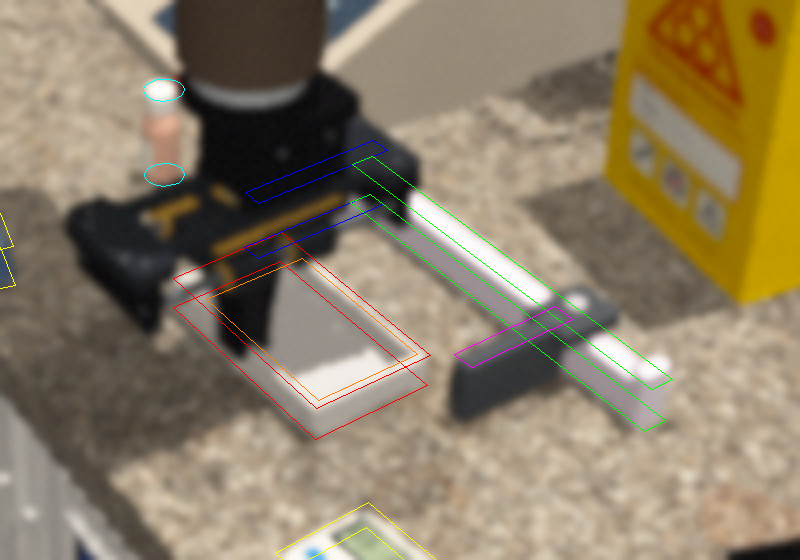

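View pics/t16.png

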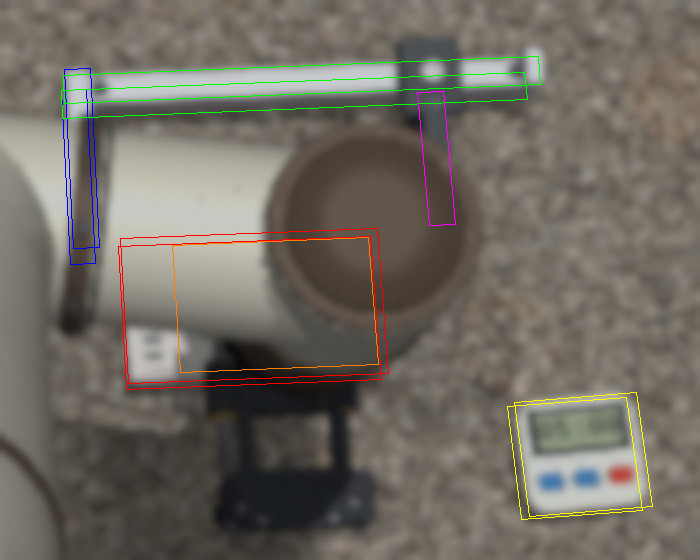

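Emit:
jog_arm --pt "1 0 -0.008 0 0 0 0" --pt "1 0 -0.017 0 0 0 0" --pt "1 0 -0.026 0 0 0 0" --pt "1 0 -0.035 0 0 0 0" --pt "1 0 -0.044 0 0 0 0" --pt "1 0 -0.052 0 0 0 0" --pt "1 0 -0.058 0 0 0 0" --pt "1 0 -0.063 0 0 0 0" --pt "1 0 -0.066 0 0 0 0" --pt "1 0 -0.066 0 0 0 0"

```text
time_s: 22.38
tcp_pos: [0.5547, -0.2066, -0.005]
ee_rot: [[0.047, -0.999, -0.002], [-0.999, -0.047, -0.0], [0.0, 0.002, -1.0]]
wrist_force: [-3.4, -0.6, 4.6]
gripper_width: 0.049
```

```bash
cat > chk.py <<'E'
import sys
from station import *
from ov import *
tag=sys.argv[1]
s=sense();p=s["tcp_pos"];print(p,s["ee_rot"][:,0],s["gripper_width"],s["wrist_force"],s["moment"],s["time_s"])
ce=p[:2]+.0375*np.array([np.cos(np.radians(2.7)),np.sin(np.radians(2.7))])
CL=((.599,-.1917),2.79)
print("tray in clamp",(ce-CL[0])@R(2.79))
L=polys((ce,92.7),CL,.008,None,(.5515,-.0164),((.408,-.0258),-14),((.447,-.3843),5))
c=capture("wrist");np.savez(f"pics/w{tag}.npz",**c);overlay(c,[],(0,0,640,480),1.25,f"pics/w{tag}.png",True)
c=capture("scene");np.savez(f"pics/s{tag}.npz",**c);overlay(c,L[:3],(280,200,480,340),4,f"pics/s{tag}.png")
E
python3 chk.py 17
```

```text
[ 0.55472536 -0.20663034 -0.00500701] [ 4.68026379e-02 -9.98904148e-01  1.29120758e-04] 0.048841924979414746 [-3.44966505 -0.62788181  4.55786566] [0.03195664 1.08426882 0.01073442] 22.3833
tray in clamp [-0.00744894 -0.01281646]
```

View pics/w17.png

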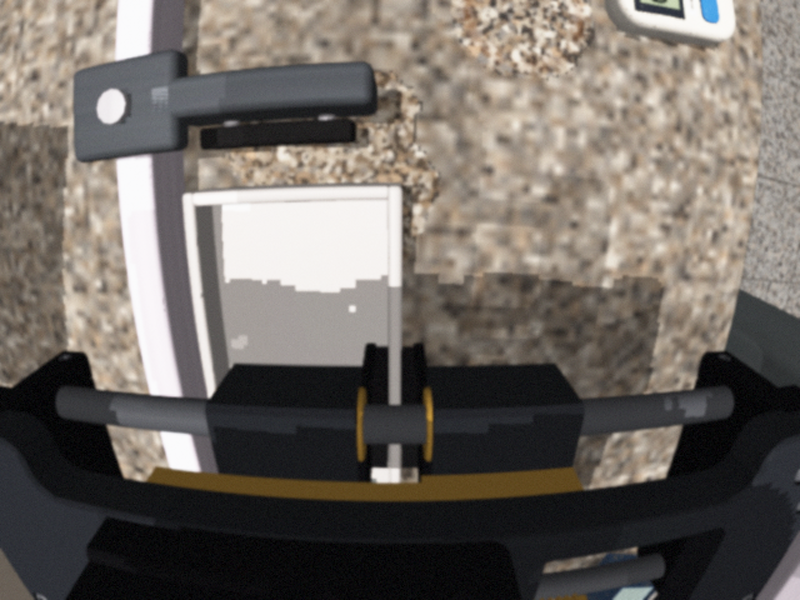

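View pics/s17.png

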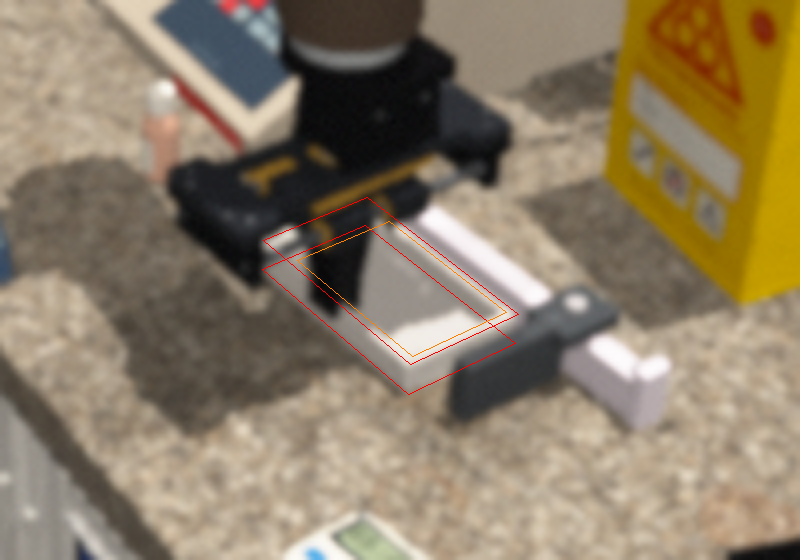

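```bash
python3 - <<'E'
from ov import *
c=load("pics/w17.npz")
cv2.imwrite("pics/w17c.png",cv2.resize(c["frame"][140:300,90:180,::-1],None,fx=5,fy=3.7,interpolation=cv2.INTER_CUBIC))
g=cv2.cvtColor(c["frame"],cv2.COLOR_RGB2GRAY)
for v in(165,190,215,240,265,285): print(v,g[v,95:175].tolist())
E
```

```text
165 [206, 236, 247, 250, 251, 251, 251, 251, 251, 251, 251, 251, 250, 251, 251, 251, 251, 251, 251, 251, 251, 250, 251, 251, 250, 247, 241, 226, 193, 149, 112, 97, 95, 96, 94, 94, 98, 98, 96, 99, 92, 95, 97, 97, 96, 96, 97, 93, 91, 98, 119, 170, 222, 239, 243, 244, 244, 242, 234, 214, 179, 138, 123, 118, 115, 112, 109, 102, 101, 99, 101, 101, 98, 105, 121, 143, 154, 155, 159, 158]
190 [139, 138, 160, 209, 241, 249, 250, 250, 248, 246, 246, 246, 246, 247, 247, 247, 247, 248, 248, 248, 248, 247, 247, 247, 246, 246, 245, 241, 231, 216, 185, 152, 116, 99, 100, 93, 96, 95, 98, 94, 95, 96, 95, 93, 95, 93, 97, 95, 98, 94, 90, 98, 115, 169, 220, 237, 241, 242, 243, 242, 232, 208, 155, 106, 91, 89, 89, 92, 85, 90, 89, 92, 87, 89, 87, 98, 120, 142, 156, 158]
215 [142, 140, 139, 135, 139, 157, 200, 239, 249, 250, 251, 250, 250, 249, 247, 247, 246, 247, 247, 247, 248, 248, 248, 247, 248, 246, 246, 246, 247, 245, 238, 231, 212, 181, 143, 113, 100, 97, 97, 95, 95, 97, 97, 97, 94, 96, 96, 94, 98, 94, 93, 97, 95, 93, 99, 135, 189, 229, 239, 243, 244, 242, 237, 220, 183, 138, 105, 90, 88, 89, 88, 93,
[... 478 characters left out ...]
178, 181, 213, 239, 249, 250, 250, 250, 248, 246, 245, 246, 245, 247, 246, 247, 247, 248, 248, 247, 246, 246, 246, 245, 244, 241, 233, 217, 193, 156, 117, 104, 95, 93, 96, 99, 99, 97, 93, 94, 93, 92, 94, 98, 94, 97, 94, 95, 93, 117, 165, 219, 235, 240, 242, 241, 236, 223, 194, 143, 108, 92, 91, 88, 86, 89, 86, 86]
285 [182, 183, 187, 191, 195, 195, 196, 190, 189, 189, 184, 186, 183, 176, 163, 148, 134, 141, 192, 236, 249, 250, 250, 249, 246, 244, 246, 246, 246, 246, 247, 247, 247, 248, 248, 247, 247, 246, 246, 246, 244, 238, 229, 207, 173, 134, 105, 100, 96, 94, 98, 96, 95, 94, 93, 95, 92, 94, 92, 95, 95, 96, 94, 95, 108, 152, 215, 235, 238, 239, 240, 236, 224, 190, 140, 109, 93, 92, 86, 88]
```

View pics/w17c.png

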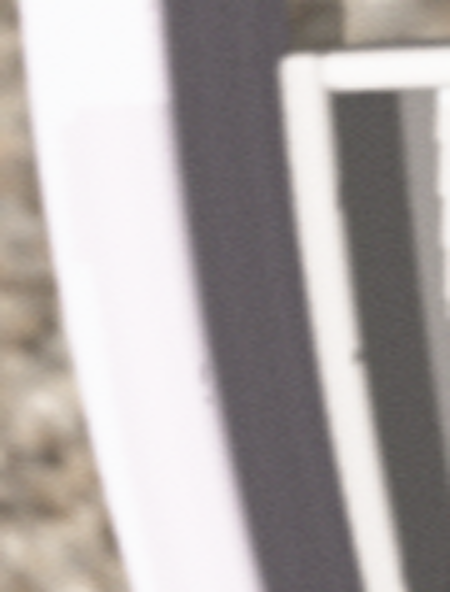

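```bash
cat > gap.py <<'E'
from ov import *
def gap(c,E,cy=2.79):
    A=np.array([at(c,a,v,.030,True) for v,a,b in E])@R(cy); B=np.array([at(c,b,v,.024,True) for v,a,b in E])@R(cy)
    ka=np.polyfit(A[:,1],A[:,0],1);kb=np.polyfit(B[:,1],B[:,0],1)
    print("rail slope deg",np.degrees(ka[0]),"tray slope deg",np.degrees(kb[0]))
    O=np.array([.599,-.1917])@R(cy)
    for y in(-.08,-.05,0,.06): print(y,"gap mm",1e3*(np.polyval(ka,y+O[1])-np.polyval(kb,y+O[1])),"rail x",np.polyval(ka,y+O[1])-O[0])
E
python3 - <<'E'
from gap import *
gap(load("pics/w17.npz"),[(165,123.5,146),(190,125.5,148),(215,128.3,150.7),(240,131.7,153.6),(265,135.7,157),(285,139,160.3)])
E
```

```text
rail slope deg 0.12755246743880555 tray slope deg 0.02874895572637801
-0.08 gap mm 8.704155779853506 rail x 0.04092846658683991
-0.05 gap mm 8.755889177610943 rail x 0.04099525290261541
0 gap mm 8.842111507206706 rail x 0.04110656342890784
0.06 gap mm 8.945578302721579 rail x 0.04124013606045884
```

Emit:
jog_arm --pt "1 0 -0.002 0 0 0 0" --pt "1 0 -0.004 0 0 0 0" --pt "1 0 -0.006 0 0 0 0" --pt "1 0 -0.0075 0 0 0 0" --pt "1 -0.002 -0.0075 0 0 0 0" --pt "1 -0.004 -0.0075 0 0 0 0" --pt "1 -0.006 -0.0075 0 0 0 0" --pt "1 -0.008 -0.0075 0 0 0 0" --pt "1 -0.009 -0.0075 0 0 0 0" --pt "1 -0.009 -0.0075 0 0 0 0"

```text
time_s: 23.32
tcp_pos: [0.5625, -0.1976, -0.005]
ee_rot: [[0.047, -0.999, 0.001], [-0.999, -0.047, -0.001], [0.001, -0.001, -1.0]]
wrist_force: [-3.0, -4.2, 2.2]
gripper_width: 0.05
```

```bash
python3 chk.py 18
```

```text
[ 0.5625264  -0.19756608 -0.00498538] [ 4.70644472e-02 -9.98891371e-01  9.83370464e-04] 0.049969546340705925 [-3.00486929 -4.21139878  2.16628762] [-1.15559733  0.77317835 -0.02739037] 23.3167
tray in clamp [ 0.00078405 -0.00414266]
```

Emit:
jog_arm --pt "1 -0.0005 0 0 0 0 0" --pt "1 -0.001 0 0 0 0 0" --pt "1 -0.0015 0 0 0 0 0" --pt "1 -0.002 0 0 0 0 0" --pt "1 -0.002 0 0 0 0 0" --pt "1 -0.002 0 0 0 0 0" --pt "1 -0.002 0 0 0 0 0" --pt "1 -0.002 0 0 0 0 0" --pt "1 -0.002 0 0 0 0 0" --pt "1 -0.002 0 0 0 0 0"

```text
time_s: 24.25
tcp_pos: [0.5624, -0.1956, -0.005]
ee_rot: [[0.047, -0.999, 0.001], [-0.999, -0.047, -0.001], [0.001, -0.001, -1.0]]
wrist_force: [-1.7, -5.2, 3.1]
gripper_width: 0.048
```

```bash
python3 chk.py 19
```

```text
[ 0.5623948  -0.19557566 -0.00499434] [ 4.69436234e-02 -9.98897190e-01  8.36959230e-04] 0.047851871302833034 [-1.6778667  -5.16223654  3.12093226] [-1.3741679   0.74140715 -0.02482878] 24.25
tray in clamp [ 0.0007495  -0.00214819]
```

View pics/w19.png

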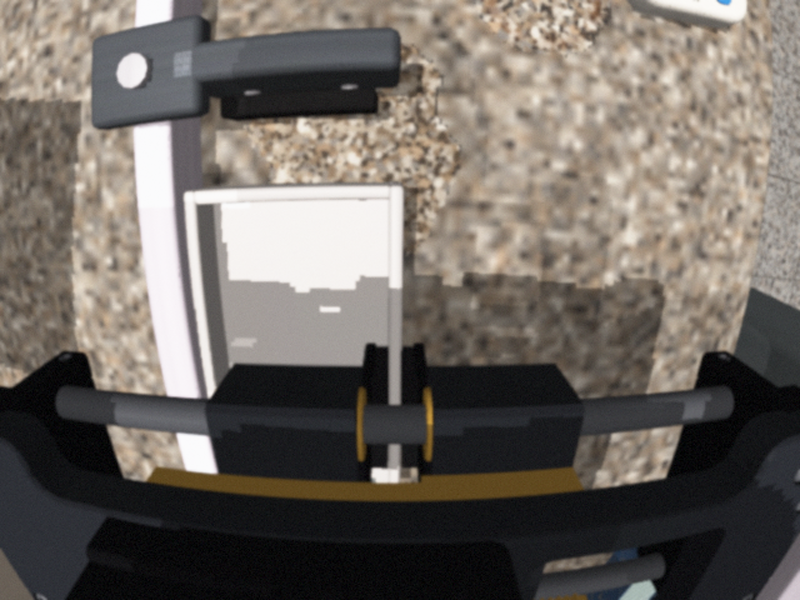

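View pics/s19.png

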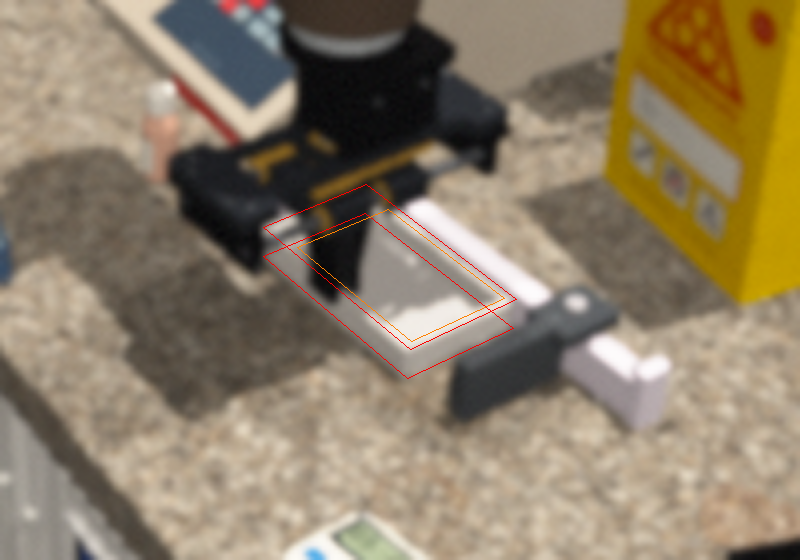

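Emit:
jog_arm --pt "1 -0.0005 0 0 0 0 0" --pt "1 -0.001 0 0 0 0 0" --pt "1 -0.0015 0 0 0 0 0" --pt "1 -0.0015 0 0 0 0 0" --pt "1 -0.0015 0 0 0 0 0" --pt "1 -0.0015 0 0 0 0 0" --pt "1 -0.0015 0 0 0 0 0" --pt "1 -0.0015 0 0 0 0 0" --pt "1 -0.0015 0 0 0 0 0" --pt "1 -0.0015 0 0 0 0 0"

```text
time_s: 25.18
tcp_pos: [0.5623, -0.1941, -0.005]
ee_rot: [[0.047, -0.999, 0.001], [-0.999, -0.047, -0.001], [0.001, -0.001, -1.0]]
wrist_force: [-2.8, -4.5, 2.9]
gripper_width: 0.049
```

Emit:
jog_arm --pt "1 -0.0005 0 0 0 0 0" --pt "1 -0.001 0 0 0 0 0" --pt "1 -0.001 0 0 0 0 0" --pt "1 -0.001 0 0 0 0 0" --pt "1 -0.001 0 0 0 0 0" --pt "1 -0.001 0 0 0 0 0" --pt "1 -0.001 0 0 0 0 0" --pt "1 -0.001 0 0 0 0 0" --pt "1 -0.001 0 0 0 0 0" --pt "1 -0.001 0 0 0 0 0"

```text
time_s: 26.02
tcp_pos: [0.5623, -0.1933, -0.005]
ee_rot: [[0.047, -0.999, 0.001], [-0.999, -0.047, -0.001], [0.001, -0.001, -1.0]]
wrist_force: [-2.2, -5.0, 2.0]
gripper_width: 0.048
```

```bash
python3 - <<'E'
from ov import *
from station import *
s=sense();print(s["tcp_pos"],s["wrist_force"],s["moment"])
c=capture("wrist");np.savez("pics/w20.npz",**c)
g=cv2.cvtColor(c["frame"],cv2.COLOR_RGB2GRAY)
for v in(165,190,215,240,265,285): print(v,g[v,120:172].tolist())
E
```

```text
[ 0.56227902 -0.19330865 -0.0050158 ] [-2.16714929 -5.04559338  2.04339656] [-1.68495774  0.71405933 -0.04609849]
165 [249, 249, 249, 249, 249, 249, 249, 249, 249, 248, 247, 247, 248, 249, 249, 247, 240, 229, 202, 166, 128, 103, 100, 95, 96, 99, 110, 155, 215, 236, 241, 244, 245, 243, 236, 222, 182, 138, 103, 94, 90, 87, 89, 88, 90, 87, 93, 90, 87, 93, 108, 140]
190 [245, 245, 246, 245, 247, 247, 247, 247, 247, 248, 248, 247, 246, 245, 246, 246, 246, 242, 236, 226, 205, 173, 133, 108, 95, 100, 96, 99, 120, 168, 216, 235, 241, 243, 244, 242, 232, 212, 171, 118, 95, 91, 87, 87, 89, 91, 90, 89, 89, 91, 86, 101]
215 [245, 246, 245, 245, 246, 245, 245, 246, 247, 248, 247, 248, 248, 247, 246, 247, 246, 246, 246, 244, 240, 227, 203, 182, 154, 121, 102, 97, 96, 96, 108, 149, 199, 232, 239, 242, 243, 241, 235, 216, 178, 129, 97, 91, 90, 87, 87, 90, 89, 90, 89, 89]
240 [231, 241, 244, 246, 245, 245, 246, 245, 245, 246, 246, 247, 247, 247, 248, 247, 247, 247, 247, 247, 245, 245, 244, 242, 235, 224, 202, 163, 122, 104, 99, 96, 94, 114, 154, 208, 233, 240, 242, 243, 239, 230, 203, 160, 113, 93, 92, 89, 91, 90, 85, 89]
265 [122, 128, 147, 189, 227, 240, 244, 245, 246, 246, 245, 245, 245, 245, 246, 246, 247, 247, 247, 246, 247, 247, 246, 246, 245, 245, 244, 239, 232, 214, 188, 145, 113, 96, 96, 97, 99, 135, 190, 228, 238, 242, 241, 238, 230, 204, 160, 118, 97, 92, 88, 88]
285 [166, 176, 175, 179, 181, 181, 190, 219, 235, 241, 245, 245, 244, 244, 244, 244, 244, 245, 246, 246, 246, 246, 247, 247, 247, 246, 246, 245, 245, 244, 240, 234, 222, 196, 160, 126, 102, 96, 97, 105, 142, 202, 230, 237, 240, 240, 238, 227, 189, 138, 105, 92]
```

```bash
python3 - <<'E'
from gap import *
gap(load("pics/w20.npz"),[(165,138.9,147.2),(190,141,149),(215,143.4,151.4),(240,146.8,154.3),(265,150.4,157.6),(285,153.7,160.5)])
E
```

```text
rail slope deg -0.04561623931173797 tray slope deg 0.42555620622762774
-0.08 gap mm 1.4166146770789867 rail x 0.04120996961596057
-0.05 gap mm 1.1699093614989664 rail x 0.04118608500890952
0 gap mm 0.7587338355321549 rail x 0.04114627733049114
0.06 gap mm 0.2653232043720033 rail x 0.04109850811638904
```

Emit:
jog_arm --pt "1 -0.0005 -0.0003 0 0 0 0" --pt "1 -0.001 -0.0003 0 0 0 0" --pt "1 -0.001 -0.0003 0 0 0 0" --pt "1 -0.001 -0.0003 0 0 0 0" --pt "1 -0.001 -0.0003 0 0 0 0" --pt "1 -0.001 -0.0003 0 0 0 0" --pt "1 -0.001 -0.0003 0 0 0 0" --pt "1 -0.001 -0.0003 0 0 0 0" --pt "1 -0.001 -0.0003 0 0 0 0" --pt "1 -0.001 -0.0003 0 0 0 0"

```text
time_s: 26.9
tcp_pos: [0.5624, -0.1933, -0.005]
ee_rot: [[0.047, -0.999, 0.0], [-0.999, -0.047, -0.002], [0.002, -0.0, -1.0]]
wrist_force: [-3.1, -9.1, 1.1]
gripper_width: 0.051
```

```bash
python3 - <<'E'
from station import *
s=sense();print(s["tcp_pos"],s["wrist_force"],s["moment"],s["ee_rot"][:,0])
E
```

```text
[ 0.56236072 -0.19325314 -0.00499517] [-3.05959423 -9.14540164  1.12041734] [-2.72562678  0.76978003 -0.04456375] [ 0.04687385 -0.99889885  0.00198021]
```

Emit:
jog_arm --pt "1 0.0003 0 0 0 0 0" --pt "1 0.0006 0 0 0 0 0" --pt "1 0.0007 0 0 0 0 0" --pt "0.9 0.0007 0 0 0 0 0" --pt "0.7 0.0007 0 0 0 0 0" --pt "0.5 0.0007 0 0 0 0 0" --pt "0.5 0.0007 0 0 0 0 0" --pt "0.5 0.0007 0 0 0 0 0" --pt "0.5 0.0007 0 0 0 0 0" --pt "0.5 0.0007 0 0 0 0 0"

```text
time_s: 27.73
tcp_pos: [0.5627, -0.1917, -0.0051]
ee_rot: [[0.048, -0.999, 0.001], [-0.999, -0.048, 0.0], [-0.0, -0.001, -1.0]]
wrist_force: [-0.1, -0.4, -0.2]
gripper_width: 0.24
```

Emit:
jog_arm --pt "0.5 0 0 -0.005 0 0 0" --pt "0.5 0 0 -0.015 0 0 0" --pt "0.5 0 0 -0.03 0 0 0" --pt "0.5 0 0 -0.045 0 0 0" --pt "0.5 0 0 -0.06 0 0 0" --pt "0.5 0 0 -0.075 0 0 0" --pt "0.5 0 0 -0.09 0 0 0" --pt "0.5 0 0 -0.105 0 0 0" --pt "0.5 0 0 -0.12 0 0 0" --pt "0.5 0 0 -0.12 0 0 0"

```text
time_s: 28.57
tcp_pos: [0.5648, -0.1926, 0.1196]
ee_rot: [[0.048, -0.999, 0.008], [-0.999, -0.048, -0.002], [0.002, -0.008, -1.0]]
wrist_force: [-0.2, 0.4, 0.9]
gripper_width: 0.247
```

```bash
python3 chk.py 21; python3 - <<'E'
from ov import *
from station import *
c=capture("top");np.savez("pics/t21.npz",**c);overlay(c,[],(325,175,500,315),4,"pics/t21.png")
E
```

```text
[ 0.56482749 -0.19255371  0.1196388 ] [ 0.04793084 -0.99884844  0.00210485] 0.24708699509440277 [-0.19086413  0.43076955  0.85281731] [ 0.05493822 -0.11799142  0.00733556] 28.5667
tray in clamp [0.00332639 0.00075176]
```

View pics/w21.png

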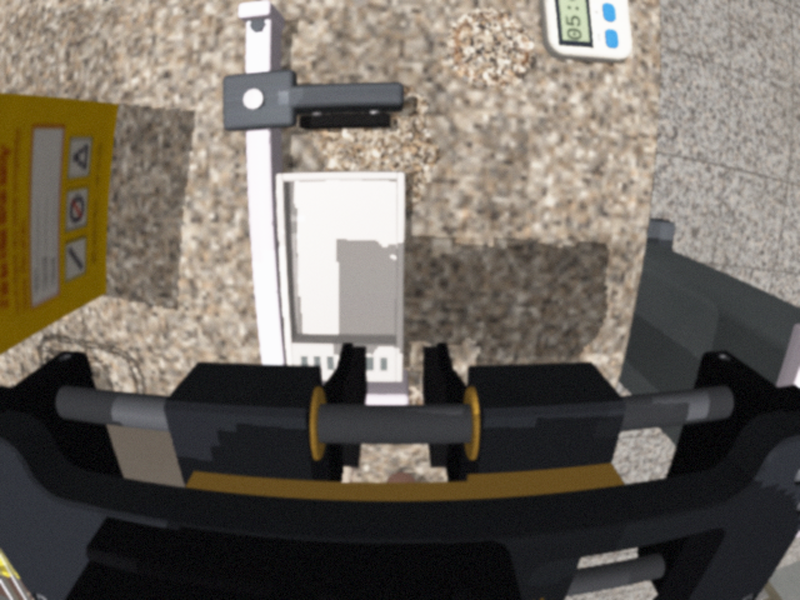

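View pics/s21.png

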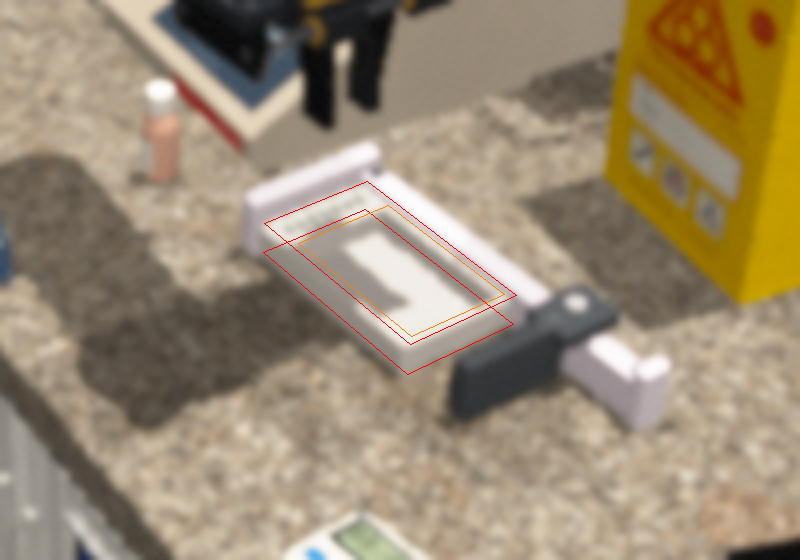

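```bash
echo '[0.5620,-0.1921,0.115,-87.302]'>cmd.json; python3 - <<'E'
from pl import *
rows(lin([.6058,-.3515,.115,-87.21],hold=1),1)
rows(lin([.6058,-.3515,.004,-87.21],hold=2),1)
E
```

```text
[[1,0.0179,-0.004,-0.0,0,0,-0.0002],[1,0.0358,-0.0081,-0.0,0,0,-0.0004],[1,0.0538,-0.0121,-0.0,0,0,-0.0005],[1,0.0717,-0.0161,-0.0,0,0,-0.0007],[1,0.0896,-0.0201,-0.0,0,0,-0.0009],[1,0.1075,-0.0242,-0.0,0,0,-0.0011],[1,0.1254,-0.0282,-0.0,0,0,-0.0012],[1,0.1434,-0.0322,-0.0,0,0,-0.0014],[1,0.1613,-0.0362,-0.0,0,0,-0.0016],[1,0.1613,-0.0362,-0.0,0,0,-0.0016]]
end [0.6058, -0.3515, 0.115, -87.2103]
[[1,-0.0,-0.0,0.0139,0,0,-0.0],[1,-0.0,-0.0,0.0277,0,0,-0.0],[1,-0.0,-0.0,0.0416,0,0,-0.0],[1,-0.0,-0.0,0.0555,0,0,-0.0],[1,-0.0,-0.0,0.0694,0,0,-0.0],[1,-0.0,-0.0,0.0832,0,0,-0.0],[1,-0.0,-0.0,0.0971,0,0,-0.0],[1,-0.0,-0.0,0.111,0,0,-0.0],[1,-0.0,-0.0,0.111,0,0,-0.0],[1,-0.0,-0.0,0.111,0,0,-0.0]]
end [0.6058, -0.3515, 0.004, -87.2103]
```

Emit:
jog_arm --pt "1 0.0179 -0.004 0 0 0 -0.0002" --pt "1 0.0358 -0.0081 0 0 0 -0.0004" --pt "1 0.0538 -0.0121 0 0 0 -0.0005" --pt "1 0.0717 -0.0161 0 0 0 -0.0007" --pt "1 0.0896 -0.0201 0 0 0 -0.0009" --pt "1 0.1075 -0.0242 0 0 0 -0.0011" --pt "1 0.1254 -0.0282 0 0 0 -0.0012" --pt "1 0.1434 -0.0322 0 0 0 -0.0014" --pt "1 0.1613 -0.0362 0 0 0 -0.0016" --pt "1 0.1613 -0.0362 0 0 0 -0.0016"

```text
time_s: 29.55
tcp_pos: [0.6057, -0.3541, 0.1128]
ee_rot: [[0.046, -0.999, -0.002], [-0.999, -0.046, 0.0], [-0.0, 0.002, -1.0]]
wrist_force: [0.7, -0.4, -1.0]
gripper_width: 0.005
```

```bash
python3 chk.py 22; python3 - <<'E'
from ov import *
from station import *
CL=((.599,-.1917),2.79)
L=polys(None,CL,.008)
c=capture("top");np.savez("pics/t22.npz",**c);overlay(c,L,(325,175,500,315),4,"pics/t22.png")
E
```

```text
[ 0.60567243 -0.35405148  0.11280645] [ 4.59291557e-02 -9.98944664e-01 -2.67793479e-04] 0.005138384456899656 [ 0.68636281 -0.429989   -0.99194144] [ 0.06965074 -0.03929415 -0.02024246] 29.55
tray in clamp [ 0.03626195 -0.16254272]
```

View pics/t22.png

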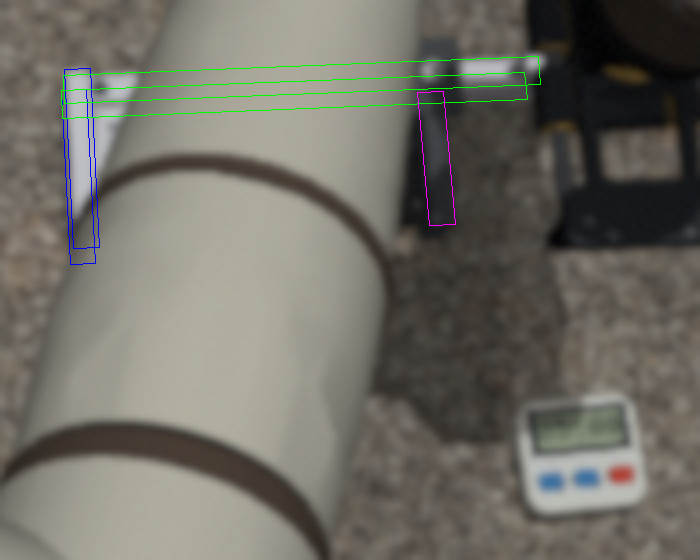

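View pics/w22.png

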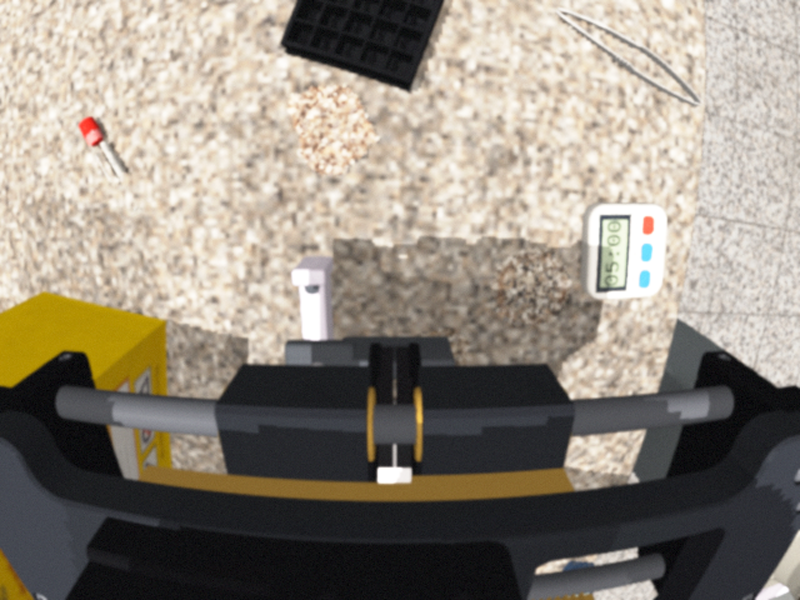

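```bash
python3 - <<'E'
from ov import *
c=load("pics/scene0.npz")
print(at(c,465,275,0),at(c,432,247.5,0))
c=load("pics/top0.npz");print([at(c,u,v,0) for u,v in((371,137),(430,147))])
E
```

```text
[ 0.77690818 -0.3112454 ] [ 0.78567541 -0.18358066]
[array([ 0.7971498, -0.1770171]), array([ 0.77379935, -0.31215271])]
```

Emit:
jog_arm --pt "1 0 0 0.0139 0 0 0" --pt "1 0 0 0.0277 0 0 0" --pt "1 0 0 0.0416 0 0 0" --pt "1 0 0 0.0555 0 0 0" --pt "1 0 0 0.0694 0 0 0" --pt "1 0 0 0.0832 0 0 0" --pt "1 0 0 0.0971 0 0 0" --pt "1 0 0 0.111 0 0 0" --pt "1 0 0 0.111 0 0 0" --pt "1 0 0 0.111 0 0 0"

```text
time_s: 30.53
tcp_pos: [0.6054, -0.3504, 0.0032]
ee_rot: [[0.05, -0.999, -0.002], [-0.999, -0.05, 0.001], [-0.001, 0.002, -1.0]]
wrist_force: [-0.1, -0.5, -0.6]
gripper_width: 0.004
```

```bash
cat > jc.py <<'E'
import sys
from station import *
from ov import *
s=sense();p=s["tcp_pos"];f=s["wrist_force"]
q=(p[:2]-[.599,-.1917])@R(2.79);fc=f[:2]@R(2.79)
print("tcp clamp mm",(q*1e3).round(2),"z",p[2].round(4),"F clamp",fc.round(2),f[2].round(2),"M",s["moment"].round(2),s["time_s"])
if len(sys.argv)>1:
    t=sys.argv[1]
    c=capture("scene");np.savez(f"pics/s{t}.npz",**c);overlay(c,[],(320,200,480,340),4.2,f"pics/s{t}.png")
    c=capture("wrist");np.savez(f"pics/w{t}.npz",**c);overlay(c,[],(0,0,640,480),1.25,f"pics/w{t}.png")
E
python3 jc.py 23
```

```text
tcp clamp mm [  -1.35 -158.8 ] z 0.0032 F clamp [-0.14 -0.54] -0.62 M [ 0.03 -0.09  0.  ] 30.5333
```

View pics/s23.png

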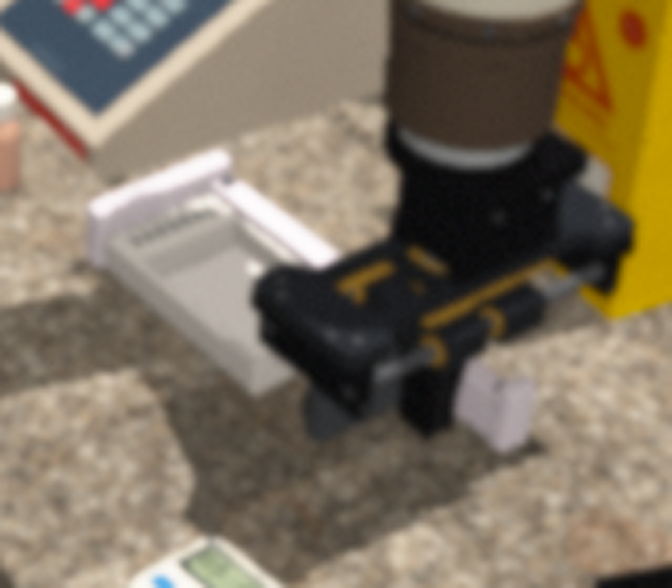

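View pics/w23.png

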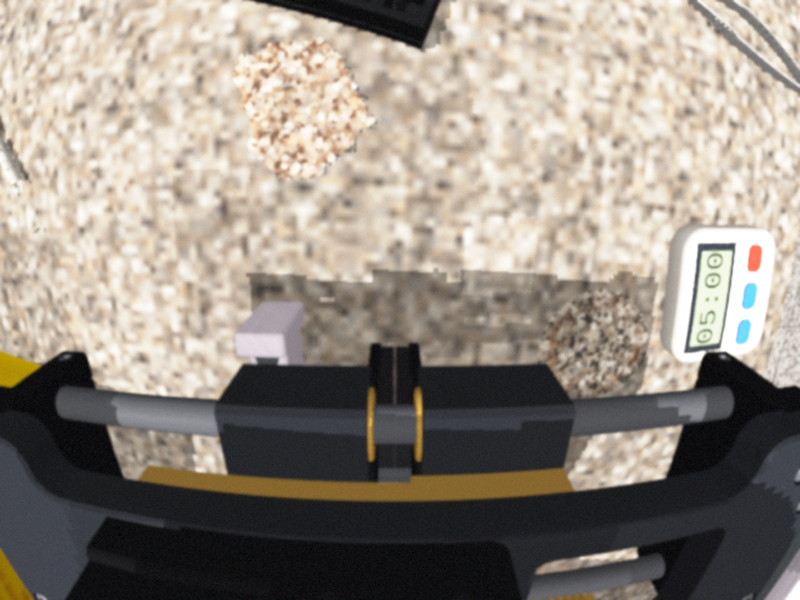

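Emit:
jog_arm --pt "1 -0.005 0 0 0 0 0" --pt "1 -0.01 0 0 0 0 0" --pt "1 -0.015 0 0 0 0 0" --pt "1 -0.02 0 0 0 0 0" --pt "1 -0.023 0 0 0 0 0" --pt "1 -0.025 0 0 0 0 0" --pt "1 -0.027 0 0 0 0 0" --pt "1 -0.029 0 0 0 0 0" --pt "1 -0.031 0 0 0 0 0" --pt "1 -0.032 0 0 0 0 0"

```text
time_s: 31.47
tcp_pos: [0.6048, -0.3218, 0.0042]
ee_rot: [[0.049, -0.999, 0.001], [-0.999, -0.049, -0.003], [0.003, -0.001, -1.0]]
wrist_force: [-0.5, -7.8, -2.2]
gripper_width: 0.006
```

```bash
python3 jc.py
```

```text
tcp clamp mm [  -0.56 -130.27] z 0.0042 F clamp [-0.93 -7.79] -2.23 M [-2.34 -0.07  0.02] 31.4667
```

Emit:
jog_arm --pt "1 -0.0025 0 0 0 0 0" --pt "1 -0.005 0 0 0 0 0" --pt "1 -0.0075 0 0 0 0 0" --pt "1 -0.01 0 0 0 0 0" --pt "1 -0.0125 0 0 0 0 0" --pt "1 -0.015 0 0 0 0 0" --pt "1 -0.0165 0 0 0 0 0" --pt "1 -0.018 0 0 0 0 0" --pt "1 -0.019 0 0 0 0 0" --pt "1 -0.02 0 0 0 0 0"

```text
time_s: 32.3
tcp_pos: [0.6038, -0.3021, 0.0042]
ee_rot: [[0.048, -0.999, 0.001], [-0.999, -0.048, -0.003], [0.003, -0.001, -1.0]]
wrist_force: [0.1, -7.0, -1.3]
gripper_width: 0.009
```

```bash
python3 jc.py 24
```

```text
tcp clamp mm [  -0.56 -110.5 ] z 0.0042 F clamp [-0.21 -7.02] -1.25 M [-2.35 -0.08  0.03] 32.3
```

View pics/s24.png

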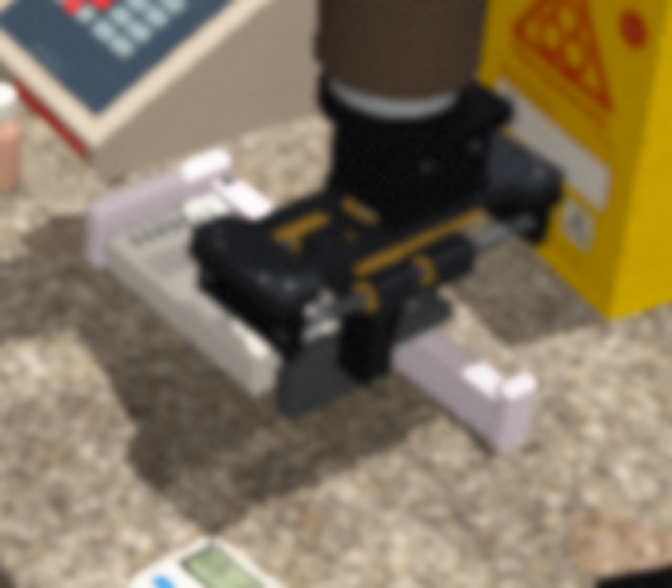

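Emit:
jog_arm --pt "1 -0.0005 0 0 0 0 0" --pt "1 -0.001 0 0 0 0 0" --pt "1 -0.0015 0 0 0 0 0" --pt "1 -0.002 0 0 0 0 0" --pt "1 -0.0025 0 0 0 0 0" --pt "1 -0.003 0 0 0 0 0" --pt "1 -0.0035 0 0 0 0 0" --pt "1 -0.004 0 0 0 0 0" --pt "1 -0.0045 0 0 0 0 0" --pt "1 -0.005 0 0 0 0 0"

```text
time_s: 33.23
tcp_pos: [0.6036, -0.2971, 0.0042]
ee_rot: [[0.048, -0.999, 0.001], [-0.999, -0.048, -0.003], [0.003, -0.001, -1.0]]
wrist_force: [-0.1, -7.4, -2.3]
gripper_width: 0.003
```

```bash
python3 jc.py
```

```text
tcp clamp mm [  -0.56 -105.53] z 0.0042 F clamp [-0.49 -7.35] -2.31 M [-2.33 -0.07 -0.  ] 33.2333
```

Emit:
jog_arm --pt "1 -0.0005 0 0 0 0 0" --pt "1 -0.001 0 0 0 0 0" --pt "1 -0.0012 0 0 0 0 0" --pt "1 -0.0014 0 0 0 0 0" --pt "1 -0.0016 0 0 0 0 0" --pt "1 -0.0018 0 0 0 0 0" --pt "1 -0.002 0 0 0 0 0" --pt "1 -0.002 0 0 0 0 0" --pt "1 -0.002 0 0 0 0 0" --pt "1 -0.002 0 0 0 0 0"

```text
time_s: 34.07
tcp_pos: [0.6035, -0.2955, 0.0042]
ee_rot: [[0.048, -0.999, 0.001], [-0.999, -0.048, -0.003], [0.003, -0.001, -1.0]]
wrist_force: [-0.3, -9.5, -2.2]
gripper_width: 0.005
```

```bash
python3 jc.py
```

```text
tcp clamp mm [  -0.54 -103.9 ] z 0.0042 F clamp [-0.79 -9.46] -2.23 M [-2.61 -0.09 -0.1 ] 34.0667
```

Emit:
jog_arm --pt "1 -0.0005 0 0 0 0 0" --pt "1 -0.001 0 0 0 0 0" --pt "1 -0.0012 0 0 0 0 0" --pt "1 -0.0014 0 0 0 0 0" --pt "1 -0.0016 0 0 0 0 0" --pt "1 -0.0018 0 0 0 0 0" --pt "1 -0.002 0 0 0 0 0" --pt "1 -0.002 0 0 0 0 0" --pt "1 -0.002 0 0 0 0 0" --pt "1 -0.002 0 0 0 0 0"

```text
time_s: 34.9
tcp_pos: [0.6034, -0.2939, 0.0042]
ee_rot: [[0.048, -0.999, 0.001], [-0.999, -0.048, -0.004], [0.004, -0.001, -1.0]]
wrist_force: [0.3, -11.3, -2.8]
gripper_width: 0.007
```

```bash
python3 jc.py 25
```

```text
tcp clamp mm [  -0.56 -102.34] z 0.0042 F clamp [ -0.27 -11.31] -2.8 M [-3.09 -0.06 -0.02] 34.9
```

View pics/s25.png

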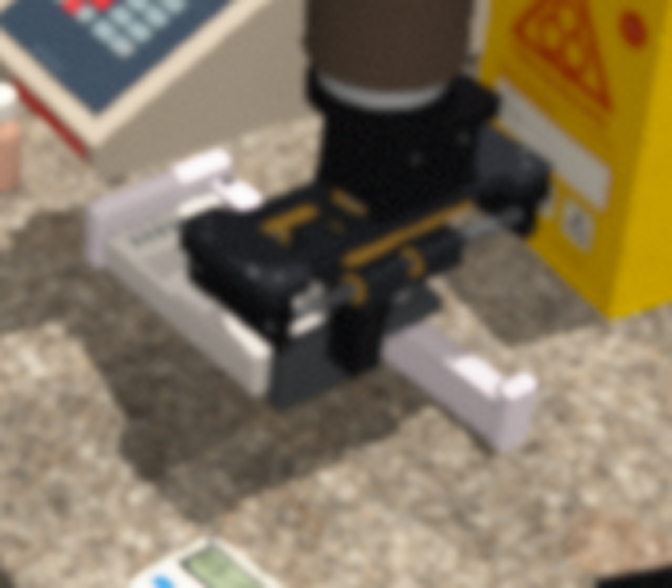

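Emit:
jog_arm --pt "1 -0.0005 0 0 0 0 0" --pt "1 -0.001 0 0 0 0 0" --pt "1 -0.001 0 0 0 0 0" --pt "1 -0.001 0 0 0 0 0" --pt "1 -0.001 0 0 0 0 0" --pt "1 -0.001 0 0 0 0 0" --pt "1 -0.001 0 0 0 0 0" --pt "1 -0.001 0 0 0 0 0" --pt "1 -0.001 0 0 0 0 0" --pt "1 -0.001 0 0 0 0 0"

```text
time_s: 35.83
tcp_pos: [0.6034, -0.2931, 0.0042]
ee_rot: [[0.048, -0.999, 0.002], [-0.999, -0.048, -0.004], [0.004, -0.001, -1.0]]
wrist_force: [-0.5, -12.5, -2.3]
gripper_width: 0.011
```

```bash
python3 jc.py
```

```text
tcp clamp mm [  -0.52 -101.51] z 0.0042 F clamp [ -1.15 -12.44] -2.3 M [-3.21 -0.08 -0.02] 35.8333
```

Emit:
jog_arm --pt "1 -0.0005 0 0 0 0 0" --pt "1 -0.0007 0 0 0 0 0" --pt "1 -0.0007 0 0 0 0 0" --pt "1 -0.0007 0 0 0 0 0" --pt "1 -0.0007 0 0 0 0 0" --pt "1 -0.0007 0 0 0 0 0" --pt "1 -0.0007 0 0 0 0 0" --pt "1 -0.0007 0 0 0 0 0" --pt "1 -0.0007 0 0 0 0 0" --pt "1 -0.0007 0 0 0 0 0"

```text
time_s: 36.67
tcp_pos: [0.6034, -0.2926, 0.0042]
ee_rot: [[0.048, -0.999, 0.002], [-0.999, -0.048, -0.004], [0.004, -0.001, -1.0]]
wrist_force: [0.0, -11.3, -1.8]
gripper_width: 0.003
```

```bash
python3 jc.py
```

```text
tcp clamp mm [  -0.53 -100.98] z 0.0042 F clamp [ -0.5 -11.3] -1.81 M [-3.46 -0.06 -0.06] 36.6667
```

Emit:
jog_arm --pt "1 -0.0005 0 0 0 0 0" --pt "1 -0.0007 0 0 0 0 0" --pt "1 -0.0007 0 0 0 0 0" --pt "1 -0.0007 0 0 0 0 0" --pt "1 -0.0007 0 0 0 0 0" --pt "1 -0.0007 0 0 0 0 0" --pt "1 -0.0007 0 0 0 0 0" --pt "1 -0.0007 0 0 0 0 0" --pt "1 -0.0007 0 0 0 0 0" --pt "1 -0.0007 0 0 0 0 0"

```text
time_s: 37.5
tcp_pos: [0.6034, -0.2921, 0.0042]
ee_rot: [[0.048, -0.999, 0.002], [-0.999, -0.048, -0.004], [0.004, -0.001, -1.0]]
wrist_force: [0.3, -12.7, -3.1]
gripper_width: 0.008
```

```bash
python3 jc.py
```

```text
tcp clamp mm [  -0.54 -100.44] z 0.0042 F clamp [ -0.36 -12.68] -3.05 M [-3.5  -0.12 -0.02] 37.5
```

Emit:
jog_arm --pt "1 0.001 0 0 0 0 0" --pt "1 0.004 0 0 0 0 0" --pt "1 0.008 0 0 0 0 0" --pt "1 0.014 0 0 0 0 0" --pt "1 0.02 0 0 0 0 0" --pt "1 0.026 0 0 0 0 0" --pt "1 0.032 0 0 0 0 0" --pt "1 0.036 0 0 0 0 0" --pt "1 0.038 0 0 0 0 0" --pt "1 0.038 0 0 0 0 0"

```text
time_s: 38.33
tcp_pos: [0.6047, -0.3266, 0.0038]
ee_rot: [[0.048, -0.999, -0.0], [-0.999, -0.048, 0.0], [-0.0, 0.0, -1.0]]
wrist_force: [-0.3, -0.2, -0.6]
gripper_width: 0.001
```

Emit:
jog_arm --pt "1 0 0 -0.015 0 0 0" --pt "1 0 0 -0.03 0 0 0" --pt "1 0 0 -0.05 0 0 0" --pt "1 0 0 -0.07 0 0 0" --pt "1 0 0 -0.09 0 0 0" --pt "1 0 0 -0.11 0 0 0" --pt "1 0 0 -0.13 0 0 0" --pt "1 0 0 -0.145 0 0 0" --pt "1 0 0 -0.15 0 0 0" --pt "1 0 0 -0.15 0 0 0"

```text
time_s: 39.17
tcp_pos: [0.6056, -0.3261, 0.1557]
ee_rot: [[0.049, -0.999, 0.003], [-0.999, -0.049, -0.001], [0.001, -0.003, -1.0]]
wrist_force: [0.3, 0.5, -0.3]
gripper_width: 0.004
```

```bash
python3 jc.py 26
```

```text
tcp clamp mm [ 9.0000e-02 -1.3454e+02] z 0.1557 F clamp [0.32 0.47] -0.31 M [ 0.01 -0.03  0.01] 39.1667
```

View pics/s26.png

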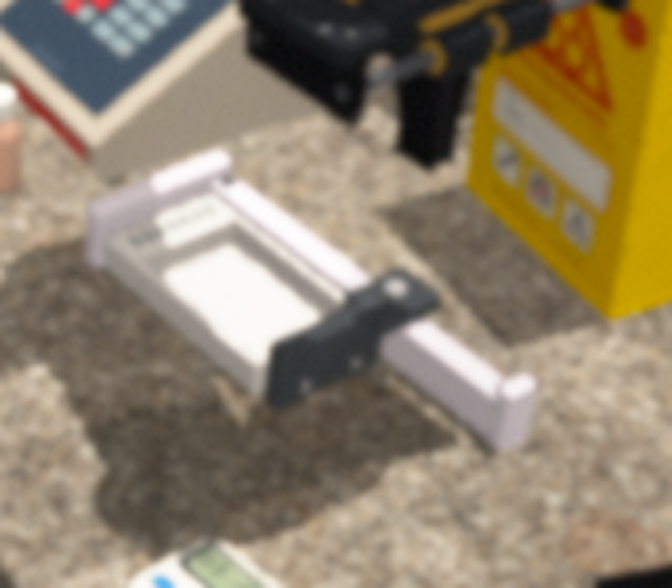

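Emit:
jog_arm --pt "1 -0.015 0 -0.002 0 0 0" --pt "1 -0.03 0 -0.004 0 0 0" --pt "1 -0.045 0 -0.006 0 0 0" --pt "1 -0.06 0 -0.008 0 0 0" --pt "1 -0.075 0 -0.01 0 0 0" --pt "1 -0.09 0 -0.01 0 0 0" --pt "1 -0.105 0 -0.01 0 0 0" --pt "1 -0.115 0 -0.01 0 0 0" --pt "1 -0.12 0 -0.01 0 0 0" --pt "1 -0.12 0 -0.01 0 0 0"

```text
time_s: 40.1
tcp_pos: [0.5991, -0.2049, 0.1641]
ee_rot: [[0.05, -0.999, 0.0], [-0.999, -0.05, 0.0], [-0.0, -0.0, -1.0]]
wrist_force: [-0.0, 0.1, 0.4]
gripper_width: 0.003
```

Emit:
jog_arm --pt "1 0 0 0 0 0 0" --pt "1 0 0 0 0 0 0" --pt "1 0 0 0 0 0 0" --pt "1 0 0 0 0 0 0" --pt "1 0 0 0 0 0 0" --pt "1 0 0 0 0 0 0" --pt "1 0 0 0 0 0 0" --pt "1 0 0 0 0 0 0" --pt "1 0 0 0 0 0 0" --pt "1 0 0 0 0 0 0"

```text
time_s: 40.93
tcp_pos: [0.599, -0.2062, 0.164]
ee_rot: [[0.049, -0.999, 0.0], [-0.999, -0.049, 0.0], [-0.0, -0.0, -1.0]]
wrist_force: [-0.2, 0.7, -0.3]
gripper_width: 0.003
```

```bash
python3 jc.py 27; python3 - <<'E'
from ov import *
c=load("pics/w27.npz")
cv2.imwrite("pics/w27c.png",cv2.resize(c["frame"][40:300,180:380,::-1],None,fx=4,fy=2.3,interpolation=cv2.INTER_CUBIC))
g=cv2.cvtColor(c["frame"],cv2.COLOR_RGB2GRAY)
E
```

```text
tcp clamp mm [ -0.7  -14.48] z 0.164 F clamp [-0.2   0.66] -0.26 M [ 0.08 -0.02 -0.06] 40.9333
```

View pics/w27.png

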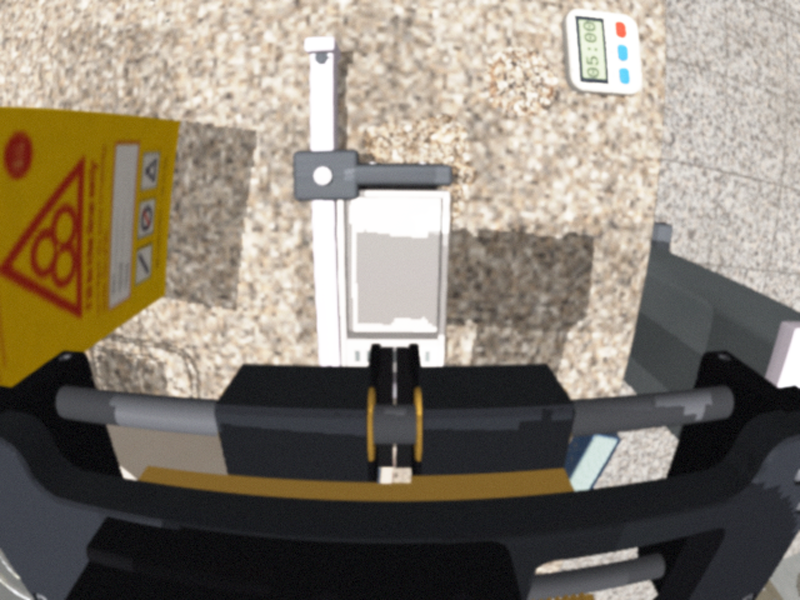

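```bash
python3 - <<'E'
from ov import *
c=load("pics/w27.npz")
cv2.imwrite("pics/w27c.png",cv2.resize(c["frame"][115:180,225:375,::-1],None,fx=5.3,fy=5.3,interpolation=cv2.INTER_CUBIC))
g=cv2.cvtColor(c["frame"],cv2.COLOR_RGB2GRAY)
O=np.array([.599,-.1917])
for u in(295,305,315,325,335,345): 
    print(u,list(zip(range(126,162),g[126:162,u].tolist())))
print("camera clamp",(c["world_from_camera"][:2,3]-O)@R(2.79),c["world_from_camera"][2,3])
E
```

```text
295 [(126, 113), (127, 116), (128, 127), (129, 141), (130, 147), (131, 115), (132, 106), (133, 122), (134, 130), (135, 133), (136, 133), (137, 131), (138, 128), (139, 132), (140, 127), (141, 127), (142, 125), (143, 123), (144, 118), (145, 108), (146, 91), (147, 72), (148, 52), (149, 49), (150, 52), (151, 122), (152, 210), (153, 249), (154, 254), (155, 254), (156, 252), (157, 247), (158, 248), (159, 254), (160, 254), (161, 254)]
305 [(126, 193), (127, 166), (128, 155), (129, 149), (130, 132), (131, 101), (132, 104), (133, 118), (134, 132), (135, 135), (136, 137), (137, 132), (138, 132), (139, 126), (140, 125), (141, 128), (142, 124), (143, 125), (144, 116), (145, 109), (146, 95), (147, 70), (148, 50), (149, 44), (150, 59), (151, 117), (152, 208), (153, 248), (154, 254), (155, 254), (156, 253), (157, 251), (158, 252), (159, 254), (160, 254), (161, 254)]
315 [(126, 245), (127, 238), (128, 224), (129, 200), (130, 161), (131, 117), (132, 102), (133, 118), (134, 130), (135, 134), (136, 132), (137, 129), (138, 130), (139, 129), (140, 128), (141, 129), (142, 126), (143, 124), (144, 118), (14
[... 855 characters left out ...]
116), (145, 110), (146, 96), (147, 74), (148, 56), (149, 46), (150, 54), (151, 94), (152, 186), (153, 244), (154, 253), (155, 254), (156, 252), (157, 248), (158, 248), (159, 253), (160, 254), (161, 254)]
345 [(126, 224), (127, 225), (128, 230), (129, 226), (130, 191), (131, 138), (132, 104), (133, 115), (134, 125), (135, 128), (136, 129), (137, 124), (138, 122), (139, 124), (140, 124), (141, 126), (142, 125), (143, 125), (144, 119), (145, 110), (146, 98), (147, 74), (148, 54), (149, 38), (150, 47), (151, 89), (152, 172), (153, 240), (154, 252), (155, 254), (156, 253), (157, 249), (158, 248), (159, 253), (160, 254), (161, 254)]
camera clamp [ 9.96738431e-05 -9.55726373e-02] 0.3499244508760252
```

View pics/w27c.png

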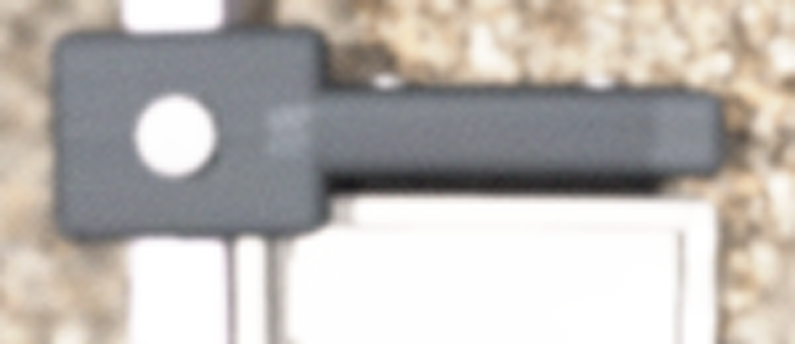

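```bash
python3 - <<'E'
from ov import *
c=load("pics/w27.npz");O=np.array([.599,-.1917])
for u,b in((305,151.5),(325,151.6),(345,151.9)):
    f=lambda v,z:1e3*((at(c,u,v,z,True)-O)@R(2.79))[1]
    print(u,"back",f(130.8,.044),"front",f(146.8,.044),f(147.5,.044),"tray end",f(b,.024))
E
```

```text
305 back -89.99918086829192 front -76.80285761844245 -76.22428191025756 tray end -71.43413015812433
325 back -90.0094311855412 front -76.81293960550597 -76.23435665844985 tray end -71.35661892190787
345 back -90.1819632687671 front -76.96126859685255 -76.38162736477119 tray end -71.24180380542133
```

```bash
python3 - <<'E'
from ov import *
from station import *
c=load("pics/w27.npz")
g=cv2.cvtColor(c["frame"],cv2.COLOR_RGB2GRAY)
for v in(175,200,225,250,270): print(v,list(zip(range(262,286),g[v,262:286].tolist())))
L=polys(((.599,-.1917),92.79),((.599,-.1917),2.79),.0395,(.4332,.2827),(.5515,-.0164),((.408,-.0258),-14),((.447,-.3843),5))
s=capture("scene");overlay(s,L,(210,170,460,370),3,"pics/s28.png")
E
```

```text
175 [(262, 255), (263, 255), (264, 255), (265, 254), (266, 252), (267, 233), (268, 183), (269, 205), (270, 248), (271, 254), (272, 254), (273, 251), (274, 238), (275, 190), (276, 161), (277, 177), (278, 207), (279, 240), (280, 253), (281, 254), (282, 255), (283, 254), (284, 254), (285, 254)]
200 [(262, 255), (263, 255), (264, 255), (265, 255), (266, 254), (267, 249), (268, 223), (269, 197), (270, 231), (271, 252), (272, 254), (273, 253), (274, 248), (275, 220), (276, 170), (277, 174), (278, 195), (279, 203), (280, 210), (281, 239), (282, 252), (283, 252), (284, 245), (285, 225)]
225 [(262, 255), (263, 255), (264, 255), (265, 255), (266, 254), (267, 253), (268, 247), (269, 226), (270, 234), (271, 250), (272, 254), (273, 254), (274, 252), (275, 237), (276, 196), (277, 168), (278, 180), (279, 201), (280, 213), (281, 239), (282, 251), (283, 249), (284, 239), (285, 220)]
250 [(262, 255), (263, 255), (264, 255), (265, 255), (266, 255), (267, 254), (268, 253), (269, 244), (270, 211), (271, 218), (272, 248), (273, 253), (274, 253), (275, 247), (276, 219), (277, 166), (278, 166), (279, 192), (280, 201), (281, 211), (282, 234), (283, 250), (284, 251), (285, 244)]
270 [(262, 255), (263, 255), (264, 255), (265, 255), (266, 255), (267, 254), (268, 254), (269, 253), (270, 244), (271, 201), (272, 217), (273, 248), (274, 252), (275, 252), (276, 244), (277, 220), (278, 192), (279, 185), (280, 185), (281, 183), (282, 184), (283, 183), (284, 185), (285, 182)]
```

View pics/s28.png

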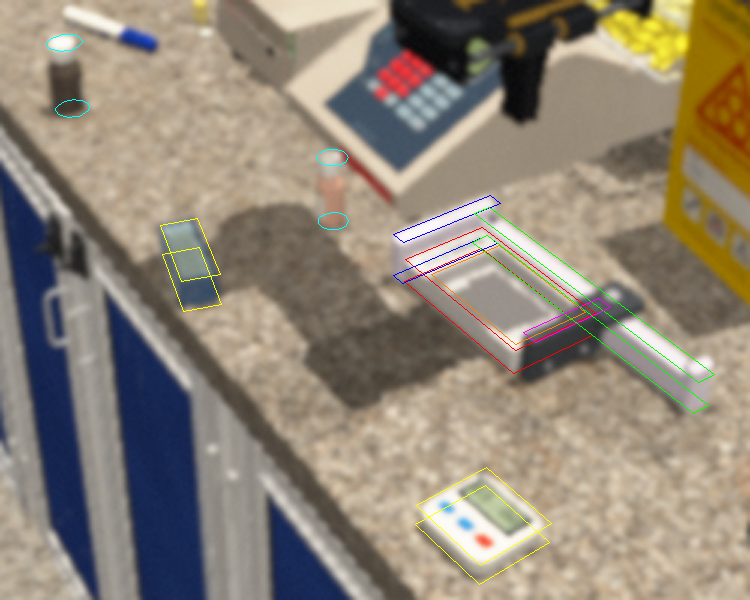

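```bash
python3 -c "
from station import *
print(finish_job())"
```

```text
the job is handed in; nothing more can be done
None
```

The tray is turned end for end and clamped, and I handed the job in at about 41 s of the 70 s, with the arm raised clear of everything.

**How it was done:** I gripped the tray by its plain end wall and slid it between the slides box and the dropper bottle. I turned it about 167° in the open space in front of the clamp, which with the turns on the way made a half turn. I then re-gripped it by its front side wall and slid it into the clamp until it touched the end wall at about 9 N. After letting go, I pushed the jaw with the shut fingers, in steps of 0.7 to 2 mm at the end.

**Last checks:**
- **Tray:** the comb-bridge end is against the end wall. The gap along the back rail shows as a thin, even line in the last wrist picture, roughly 1 mm. While the tray was still held and about to touch the end wall, it was up to 0.4° out of line with the rail.
- **Sprung pad:** the push force suggests it is pressed in about 4.4 mm, and the last picture suggests about 5.0 to 5.3 mm, against 4.5 mm for half-way. The two disagree by up to about 1 mm, but neither is near bottomed at 9 mm.
- **Bystanders:** in the last scene picture the vial, dropper bottle, slides and timer all match their starting outlines.

**One thing differed from the description:** the fingertips sit about 18 mm short of the stated TCP. My first two attempts to grip closed above the wall, and the first good grip came with the TCP at about z = -6 mm. The tray shifted 1 to 2 mm during those attempts.

**Downward force:** the wrist read up to 7.5 N upward while sliding, so the tray was pressed down rather than lifted.

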